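# Fish the sample carrier out of the deep glass tube

## Task

Take the long picker off its stand, press its sprung jaws over the knob of the sample carrier at the bottom of the deep glass tube until they click home, and draw the carrier up out of the tube. Hang the picker, with the carrier still in its jaws, back on the fork of the stand and let go. The tube is glass: press no harder than the click needs, do not lean the picker or the carrier on the glass, do not touch the carrier with the fingers, and leave everything else on the bench where it is.

Things in the scene. Friction and masses are not known exactly. Their poses are not given: they have to be found in the camera images.
- picker_grip (a point): Middle of the black square handle (20 x 20 mm, 66 mm tall) of the picker, a loose upright steel tool of 0.2 kg that hangs on the stand. z points up the tool; x and y are square to the handle's faces. Going down the axis from this point: handle's bottom and top of the collar 35 mm, rod (9 mm diameter) to 95 mm, then a hub whose flat lower face is 121 mm down. The jaws end 147 mm down.
- picker_collar (a point): Centre of the underside of the picker's steel collar (26 mm diameter, 6 mm thick), on the tool axis 41 mm below picker_grip. The collar's underside rests on the fork.
- picker_seat (a point): Point between the picker's two sprung jaws, on the axis 127 mm below picker_grip; the middle of the carrier's knob lies here within 2 mm once the jaws have clicked under it. Jaws 16 mm wide at the hub's +y and -y; their barbs, 13 mm below the hub's lower face, are 11 mm apart; below them a lead-in flares to 26 mm. Over all 32 mm in y, 40 mm while spread by the knob.
- carrier_mid (a point): Middle of the body (38 mm diameter, 16 mm tall) of the sample carrier, loose, steel, about 0.12 kg, upright in the tube a few mm off its middle. From its top an 8 mm stem rises to a knob (18 mm diameter, 12 mm tall, conical above, flat below). The stem is a stiff push fit drawn out by an amount that differs each time and is not measured: the knob's top lies 36 to 62 mm above this point.
- pad: Round rubber pad, 6 mm thick, under the carrier; origin at its underside. Sprung: sinks about 1 mm per 15 N, to a stop at 2 mm. The jaws spread and click over the knob at about 4 to 10 N, then the force falls away for 2 or 3 mm until the knob's top meets the hub and it rises again: home. Both jaws are surely home at 11 to 14 N; keep below 25 N. Once clicked, a straight pull does not open the jaws.
- tube_rim (a point): Centre of the mouth of the upright glass tube, fixed to the bench on a 100 mm round foot: 134 mm tall, 64 mm outside and 56 mm inside diameter. The carrier stands on the sprung pad, whose top lies 116 mm below this point.
- fork (a point): Hanging point of the fixed stand: midway between the prongs of its level fork, at their upper faces, 180 mm above the bench. Open to this point's -x. Prongs: 18 mm wide, 8 mm thick, gap 15 mm, reaching 29 mm to -x and to a post 55 mm to +x. Lips 4 mm high across the prongs, 23 to 29 mm off in -x and +x, keep the collar on: raise it over 5 mm to pass. Base plate 130 x 100 x 10 mm.
- crucible: Bystander: white ceramic crucible, 42 mm diameter, 30 mm tall. Origin at its underside.
- stopper: Bystander: tapered rubber stopper, 28 mm diameter, 25 mm tall. Origin at its underside.
- beaker: Bystander: glass beaker, 76 mm diameter, 95 mm tall. Origin at its underside.
- reagent: Bystander: white plastic jar, 64 mm diameter, 130 mm tall. Origin at its underside.
- amber: Bystander: amber glass bottle, 60 mm diameter, 120 mm tall. Origin at its underside.
- dish: Bystander: white ceramic dish, 90 mm diameter, 22 mm tall. Origin at its underside.
- spatula: Bystander: steel spatula lying flat, 170 mm long. Origin under its middle.

How it is judged:
By the outcome, as a careful person would: the job done as asked, in the order asked, and still so for the second after the job is handed in, with the robot touching nothing.
It also fails if it takes over 61 s, if anything falls off the work surface, if the arm or the gripper's body presses on something with over 40 N, if the wrist force passes 120 N, or if a joint passes its speed limit or range.

## Robot

A 7-joint arm with a two-finger parallel gripper is mounted at the origin on the work surface. World frame = base frame: x ahead of the robot, y to its left, z up, the work surface at z = 0. Lengths are in m, angles in rad, forces in N, time in s.
With the tool pointing down it reaches from about 0.425 to 0.925 m from the base axis. Payload 6.8 kg.
Tool frame: the origin (TCP) lies at the very end of the fingers, on their centre line; the grasp point (between the pads) lies 19 mm behind it (bot.grasp_offset is the distance from the TCP to the grasp point, in m); z points along the fingers, y is the direction in which the jaws open and shut (so a half turn about z gives the same grasp; the last joint's range is limited). The gripper opens to 85 mm and grips with 20 to 120 N. Pads are 22 mm wide; open, the fingers measure 114 mm over their backs; the gripper's body (76 mm by 85 mm) begins 54 mm behind the grasp point. The pads swing forward as they close: fully open they stand 13 mm farther back than shut.
Start: joints at [-1.24, 0.477, 0.022, 1.555, -0.011, 1.109, -0.083], TCP at [0.287, 0.611, 0.231] pointing down, gripper open.
Joint ranges: [-2.96, 2.96], [-0.34, 2.1], [-1.41, 1.46], [0.24, 2.44], [-1.37, 4.51], [0.17, 1.92], [-2.96, 2.96]. Speed limits (rad/s): [2.39, 2.39, 3.14, 3.14, 3.14, 3.14, 3.14].

## Interface

Orientations are given as a unit quaternion [w, x, y, z].
In Python, from station import monitor, cams, bot, finder gives the robot as it stands.
- The arm moves only by the tool jog_arm, never from a script. Its argument "plan" is a list of rows, each an object of numbers: "x", "y", "z": the shift along the tool's x, y, z as a fraction of full scale; "wx", "wy", "wz": the turn, a rotation vector about the tool's x, y, z as a fraction of full scale. A call has 1 to 12 rows; each row is the pose to reach, as a shift and turn from the pose measured when the call began, along the tool's axes at that moment, turning the shorter way round; what a row does not reach only later rows make up. Full scale, the value 1, is 20 cm for a shift and 180 degrees for a turn. A row lasts 1/12 s, in which the tool goes at most 41.7 mm and 7.16 degrees, less where a joint would pass 70% of its speed; a pose out of reach is approached as far as the arm can. A call with a number of a shift or a turn outside -1 to 1 is refused whole. A call with a gripper value outside its range is refused whole. "hand" is the opening, from -1 (shut) to 1 (fully open), set as the call begins (left out, the last holds). The fingers move at their own pace and stop on an object; "grip_force" is the grip in N (left out, the last holds). Time passes only in rows, so rows that repeat a pose let the fingers close. It gives the time, the measured TCP pose, the force and the opening at its end, in the units of the state.
- monitor.get_obs(): the state, without advancing time (a new reading comes with each control period).
- cams.read_camera(name): name is "scene" or "top" or "wrist"; returns the picture (420x560x3 uint8, red, green, blue); there is no depth.
- cams.get_calibration(name): a dict with "fx", "fy", "cx", "cy" (pixels), "extrinsics" (4x4, takes a point from world to camera coordinates). Camera axes: x right, y down, z forward; pixel columns grow to the right and rows downward; lengths in m; the calibration is good to about 2 mm. The wrist camera is an equidistant fisheye: a pixel r from the principal point sees the ray r / f radians off the axis. A picture is of the moment at which its call begins: read the wrist's pose just before it. get_calibration takes no time and is no camera call; for the wrist camera it gives the pose at the moment of the call.
- bot.hand_in(): hands the job in, once; it reports no verdict.
Trained networks look in the newest picture that a camera, given by its name, has taken for a name from the list of things; names that differ only in an ending like _2 or _b are one class to them, and where a whole thing is asked for, a point or a joint stands for the part that bears it (a point fixed in the world has none). Each returns a list of dicts, best first, with "confidence" (0 to 1); they miss things now and then, are a little off and sometimes report something else, mostly with a low value. They report only what shows in the picture. A call takes as long as a camera call.
- finder.find_in(camera, target): "bbox" ([left, top, width, height] in pixels, round what is visible of it).
- finder.place_of(camera, target): "location" ([column, row] in pixels: a listed point, or the origin of a listed thing).
The state is a dict: "t": time; "q": joint angles; "joint_vel": joint speeds; "joint_torque": joint torques, N m; "eef_pos": TCP position; "tool_rot": TCP orientation; "contact_force": force on the tool from outside, world axes, zero at the start; "torque": the same for the moment, N m; "gripper_width": opening from 0.0 (shut) to 1.0 (fully open).
Only numpy, scipy, OpenCV 4.12 (cv2) and the standard library are available. Lean on these libraries where they do the work, as an engineer would, in place of code of your own. Each camera call takes 0.05 s, during which the arm holds its last target. There are 200 camera calls.

## Working session

There is one attempt and no reset: what is moved stays moved. The work goes in short steps, Python scripts to look and compute and a tool call to move; the robot and the scene stay as the last step left them, time stands still between calls to the robot, and variables do not carry over. Pictures are saved under pics/ and viewed, about 8 in all and at most 12, crops included, and the job is handed in when it is done.

Besides the shell and the picture viewer there is one more tool, called after "Call:" by a JSON object that holds its "fn" and its "kwargs", one argument or row to a line. jog_arm: Moves the arm, as the interface text tells. Shift numbers are shares of 20 cm and turn numbers shares of 180 degrees, none past 1 either way. Its arguments: {"type":"object","properties":{"plan":{"type":"array","items":{"type":"object","properties":{"x":{"type":"number","minimum":-1,"maximum":1},"y":{"type":"number","minimum":-1,"maximum":1},"z":{"type":"number","minimum":-1,"maximum":1},"wx":{"type":"number","minimum":-1,"maximum":1},"wy":{"type":"number","minimum":-1,"maximum":1},"wz":{"type":"number","minimum":-1,"maximum":1}}}},"hand":{"type":"number"},"grip_force":{"type":"number"}},"required":["plan"]}

```bash
ls; mkdir -p pics
cat > h.py <<'E'
import numpy as np, cv2, json
from station import monitor, cams, bot, finder
from scipy.spatial.transform import Rotation as R
def snap(c,save=None):
    im=cams.read_camera(c)
    if save: cv2.imwrite(f'pics/{save}.png',im[:,:,::-1])
    return im
def ray(c,p,cal=None):
    k=cal or cams.get_calibration(c); E=np.array(k['extrinsics'])
    u=(p[0]-k['cx'])/k['fx']; v=(p[1]-k['cy'])/k['fy']
    if c=='wrist':
        r=np.hypot(u,v); s=np.sin(r)/r if r>1e-9 else 1; d=np.array([u*s,v*s,np.cos(r)])
    else: d=np.array([u,v,1.])
    d=E[:3,:3].T@d; return -E[:3,:3].T@E[:3,3], d/np.linalg.norm(d)
def proj(c,X,cal=None):
    k=cal or cams.get_calibration(c); E=np.array(k['extrinsics']); p=E[:3,:3]@np.array(X)+E[:3,3]
    if c=='wrist':
        n=np.hypot(p[0],p[1]); th=np.arctan2(n,p[2]); p=np.array([p[0]/n*th,p[1]/n*th,1])
    else: p=p/p[2]
    return np.array([k['fx']*p[0]+k['cx'],k['fy']*p[1]+k['cy']])
def tri(rays):
    A=0;b=0
    for o,d in rays:
        M=np.eye(3)-np.outer(d,d);A=A+M;b=b+M@o
    X=np.linalg.solve(A,b); return X,[round(1e3*np.linalg.norm((np.eye(3)-np.outer(d,d))@(X-o)),1) for o,d in rays]
def atz(c,p,z,cal=None):
    o,d=ray(c,p,cal); return o+d*(z-o[2])/d[2]
def pose():
    s=monitor.get_obs(); q=s['tool_rot']; return np.array(s['eef_pos']),R.from_quat([q[1],q[2],q[3],q[0]]),s
def togo(pos,rot):
    p,r,s=pose(); d=r.inv().apply(np.array(pos)-p)/0.2; w=(r.inv()*rot).as_rotvec()/np.pi
    return d.round(4),w.round(4)
E
cat > a.py <<'E'
from h import *
np.set_printoptions(precision=4,suppress=True)
print(monitor.get_obs())
names=['picker_grip','picker_collar','picker_seat','carrier_mid','tube_rim','fork','pad','crucible','stopper','beaker','reagent','amber','dish','spatula']
res={}
for c in ['scene','top','wrist']:
    k=cams.get_calibration(c); snap(c,'a_'+c); print(c,k['fx'],ray(c,(280,210)))
    for n in names:
        if c=='wrist' and n not in names[:6]: continue
        r=finder.place_of(c,n)[:1]
        if r: res[n,c]=(r[0]['location'],ray(c,r[0]['location'],k)); print(c,n,np.round(r[0]['location'],1),r[0]['confidence'])
for n in names:
    rs=[res[n,c][1] for c in ['scene','top','wrist'] if (n,c) in res]
    if len(rs)>1: print(n,*tri(rs))
E
python3 a.py
```

```text
pics
{'t': 0.0, 'q': array([-1.2401,  0.4778,  0.0224,  1.5565, -0.0115,  1.1093, -0.0831]), 'joint_vel': array([ 0.0005, -0.0001, -0.0012, -0.0006,  0.0005,  0.0005, -0.0004]), 'joint_torque': array([  0.0005, -59.6449,   1.6084, -28.1206,   0.0125,   0.0089,
        -0.    ]), 'eef_pos': array([0.2865, 0.6105, 0.2303]), 'tool_rot': array([-0.0001,  0.2176,  0.976 , -0.0009]), 'contact_force': array([ 0.1541, -0.2455, -0.1886]), 'torque': array([-0.0292, -0.0464, -0.0282]), 'gripper_width': 0.999015632395198}
scene 510.3191237896808 (array([ 1.1703, -0.6494,  1.0003]), array([-0.5074,  0.5112, -0.6937]))
scene picker_grip [206.5 240.9] 0.84
scene picker_collar [211.7 249.6] 0.72
scene picker_seat [214.4 278. ] 0.57
scene tube_rim [359.4 173.8] 0.93
scene fork [210.2 254.2] 0.87
scene pad [396.2 188. ] 0.19
scene crucible [267.9 237.3] 0.47
scene stopper [299.2 248.4] 0.6
scene beaker [341.8 285.3] 0.64
scene reagent [178.  361.4] 0.97
scene amber [395.7 187.3] 0.81
scene dish [363.2 171.1] 0.77
scene spatula [129.5 312.8] 0.59
top 408.92349410250193 (array([ 0.5314, -0.0048,  1.1194
[... 764 characters left out ...]
.float64(1.7), np.float64(1.7)]
tube_rim [0.5969 0.2219 0.1479] [np.float64(0.2), np.float64(0.2)]
fork [ 0.5655 -0.2443  0.1822] [np.float64(3.3), np.float64(3.3)]
pad [0.633  0.2395 0.1091] [np.float64(60.8), np.float64(60.8)]
crucible [ 0.4853 -0.0151  0.0008] [np.float64(7.2), np.float64(7.2)]
stopper [0.5782 0.0188 0.0026] [np.float64(0.1), np.float64(0.1)]
beaker [ 0.7284  0.0058 -0.0053] [np.float64(5.4), np.float64(5.4)]
reagent [ 0.6113 -0.3962 -0.012 ] [np.float64(3.0), np.float64(3.0)]
amber [0.6115 0.3978 0.0002] [np.float64(2.8), np.float64(2.8)]
dish [ 0.4786  0.4148 -0.0253] [np.float64(3.2), np.float64(3.2)]
spatula [ 0.433  -0.4043 -0.0016] [np.float64(0.7), np.float64(0.7)]
```

View pics/a_scene.png

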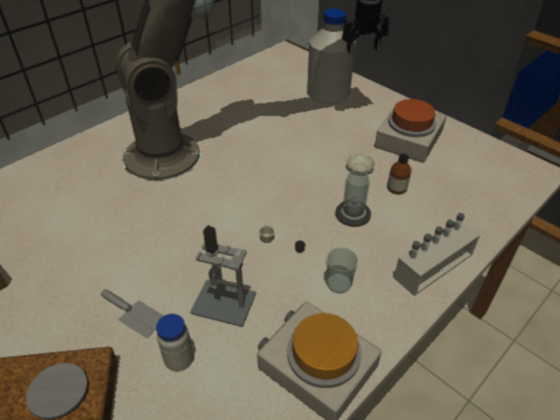

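View pics/a_top.png

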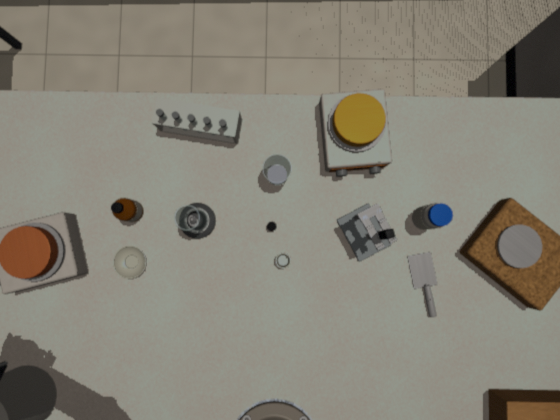

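Run:
```python
from h import *
np.set_printoptions(precision=4,suppress=True)
p,r,s=pose(); k=cams.get_calibration('wrist'); o,d=ray('wrist',(k['cx'],k['cy']),k)
print('cam in tool',r.inv().apply(o-p),r.inv().apply(d)); print(r.as_matrix())
# candidates: keep rot; camera over tube
dxy=(o-p); print('tcp for cam over tube',np.array([.597,.222,.42])-dxy)
# aim axis d at tube bottom-> tcp
print(togo(np.array([.597,.222,.10])-d*0.38-dxy,r))
a=cv2.imread('pics/a_top.png')[190:270,330:430]; b=cv2.imread('pics/a_scene.png')[215:330,180:270]
c=np.hstack([cv2.resize(a,(480,384),interpolation=2),cv2.resize(b,(300,384),interpolation=2)]); cv2.imwrite('pics/b.png',c)
```

```text
cam in tool [ 0.074   0.0017 -0.1424] [-0.2917 -0.0013  0.9565]
[[-0.9053  0.4248 -0.    ]
 [ 0.4248  0.9053  0.    ]
 [ 0.      0.     -1.    ]]
tcp for cam over tube [0.6633 0.189  0.2776]
(array([-2.0465, -1.1085, -0.449 ]), array([0., 0., 0.]))
```

View pics/b.png

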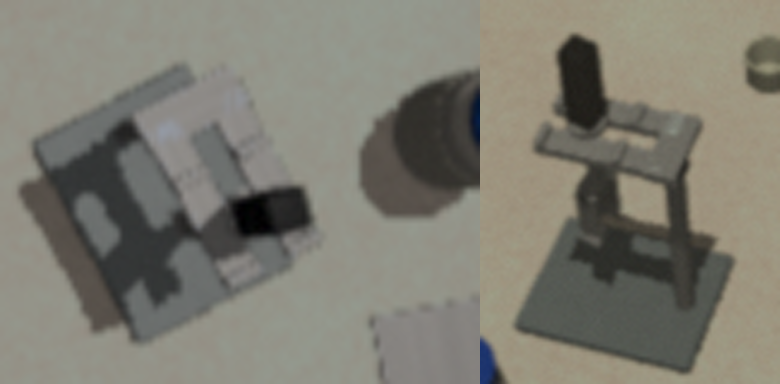

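Call:
{"fn": "jog_arm", "kwargs": {
  "plan": [
    {"x":-0.866,"y":-0.37},
    {"x":-0.866,"y":-0.37},
    {"x":-0.866,"y":-0.37},
    {"x":-0.866,"y":-0.37},
    {"x":-0.866,"y":-0.37},
    {"x":-0.866,"y":-0.37}
  ]
}}

```text
invalid input at $.plan[0]: expected keys x, y, z, wx, wy, wz
```

Call:
{"fn": "jog_arm", "kwargs": {
  "plan": [
    {"x":-0.866,"y":-0.37},
    {"x":-0.866,"y":-0.37},
    {"x":-0.866,"y":-0.37},
    {"x":-0.866,"y":-0.37},
    {"x":-0.866,"y":-0.37},
    {"x":-0.866,"y":-0.37}
  ]
}}

```text
invalid input at $.plan[0]: expected keys x, y, z, wx, wy, wz
```

Call:
{"fn": "jog_arm", "kwargs": {
  "plan": [
    {"x":-0.866,"y":-0.37},
    {"x":-0.866,"y":-0.37},
    {"x":-0.866,"y":-0.37},
    {"x":-0.866,"y":-0.37},
    {"x":-0.866,"y":-0.37},
    {"x":-0.866,"y":-0.37},
    {"x":-0.866,"y":-0.37}
  ]
}}

```text
invalid input at $.plan[0]: expected keys x, y, z, wx, wy, wz
```

Run:
```python
from h import *
np.set_printoptions(precision=4,suppress=True)
p,r,s=pose(); k=cams.get_calibration('wrist'); im=snap('wrist','c_full'); print(s['t'],p,s['joint_vel'])
for n,z in [('tube_rim',.148),('carrier_mid',.040),('pad',.026)]:
    for d in finder.place_of('wrist',n)[:2]: print(n,d,atz('wrist',d['location'],z,k), [atz('wrist',d['location'],zz,k)[:2] for zz in (.07,.1)])
u=proj('wrist',[.597,.222,.08],k); print(u)
x,y=u.astype(int); c=im[max(0,y-75):y+75,max(0,x-75):x+75,::-1]; cv2.imwrite('pics/c.png',cv2.resize(c,None,fx=4,fy=4,interpolation=2)); print(max(0,x-75),max(0,y-75))
```

```text
1.85 [0.2868 0.6111 0.2313] [-0.0016  0.0006  0.0009 -0.0027 -0.0003  0.0019  0.002 ]
[150.3043 441.9483]
75 366
```

View pics/c.png

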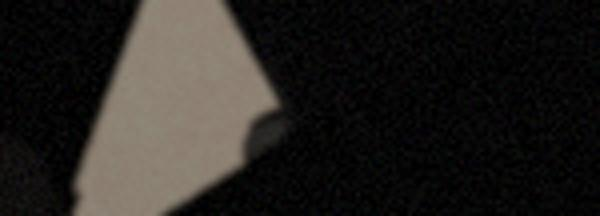

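All six keys are required; the arm has not moved and that picture was wasted (4 viewed). Resending.

Call:
{"fn": "jog_arm", "kwargs": {
  "plan": [
    {"x":-0.866,"y":-0.37,"z":0,"wx":0,"wy":0,"wz":0},
    {"x":-0.866,"y":-0.37,"z":0,"wx":0,"wy":0,"wz":0},
    {"x":-0.866,"y":-0.37,"z":0,"wx":0,"wy":0,"wz":0},
    {"x":-0.866,"y":-0.37,"z":0,"wx":0,"wy":0,"wz":0},
    {"x":-0.866,"y":-0.37,"z":0,"wx":0,"wy":0,"wz":0},
    {"x":-0.866,"y":-0.37,"z":0,"wx":0,"wy":0,"wz":0}
  ]
}}

```text
t: 2.55
eef_pos: [0.418, 0.4643, 0.2317]
tool_rot: [0.002, 0.223, 0.975, -0.001]
contact_force: [0.8, 1.2, -0.5]
gripper_width: 1.002
```

Call:
{"fn": "jog_arm", "kwargs": {
  "plan": [
    {"x":-0.866,"y":-0.37,"z":0,"wx":0,"wy":0,"wz":0},
    {"x":-0.866,"y":-0.37,"z":0,"wx":0,"wy":0,"wz":0},
    {"x":-0.866,"y":-0.37,"z":0,"wx":0,"wy":0,"wz":0},
    {"x":-0.866,"y":-0.37,"z":0,"wx":0,"wy":0,"wz":0},
    {"x":-0.866,"y":-0.37,"z":0,"wx":0,"wy":0,"wz":0},
    {"x":-0.866,"y":-0.37,"z":0,"wx":0,"wy":0,"wz":0}
  ]
}}

```text
t: 3.05
eef_pos: [0.5473, 0.3148, 0.2328]
tool_rot: [0.004, 0.228, 0.974, -0.002]
contact_force: [-0.1, -1.2, 1.0]
gripper_width: 0.996
```

Call:
{"fn": "jog_arm", "kwargs": {
  "plan": [
    {"x":-0.866,"y":-0.37,"z":0,"wx":0,"wy":0,"wz":0},
    {"x":-0.866,"y":-0.37,"z":0,"wx":0,"wy":0,"wz":0},
    {"x":-0.866,"y":-0.37,"z":0,"wx":0,"wy":0,"wz":0},
    {"x":-0.866,"y":-0.37,"z":0,"wx":0,"wy":0,"wz":0},
    {"x":-0.866,"y":-0.37,"z":0,"wx":0,"wy":0,"wz":0},
    {"x":-0.866,"y":-0.37,"z":0,"wx":0,"wy":0,"wz":0}
  ]
}}

```text
t: 3.55
eef_pos: [0.6738, 0.1633, 0.2345]
tool_rot: [0.006, 0.233, 0.973, -0.004]
contact_force: [0.9, -2.0, 0.3]
gripper_width: 1.0
```

```bash
cat > c.py <<'E'
from h import *
np.set_printoptions(precision=4,suppress=True)
p,r,s=pose(); k=cams.get_calibration('wrist'); im=snap('wrist','c_full'); print(s['t'],p,s['joint_vel'])
for n,z in [('tube_rim',.148),('carrier_mid',.040),('pad',.026)]:
    for d in finder.place_of('wrist',n)[:2]: print(n,d,atz('wrist',d['location'],z,k), [atz('wrist',d['location'],zz,k)[:2] for zz in (.07,.1)])
u=proj('wrist',[.597,.222,.08],k); print(u)
x,y=u.astype(int); c=im[max(0,y-75):y+75,max(0,x-75):x+75,::-1]; cv2.imwrite('pics/c.png',cv2.resize(c,None,fx=4,fy=4,interpolation=2)); print(max(0,x-75),max(0,y-75))
E
python3 c.py
```

```text
3.55 [0.6738 0.1633 0.2345] [-0.0563 -0.0255 -0.0631  0.0465 -0.0184  0.0035 -0.0697]
tube_rim {'location': [302.4, 77.7], 'confidence': 0.6} [0.5969 0.2229 0.148 ] [array([0.5933, 0.2308]), array([0.5947, 0.2278])]
carrier_mid {'location': [295.5, 83.2], 'confidence': 0.66} [0.594 0.225 0.04 ] [array([0.5952, 0.2228]), array([0.5964, 0.2205])]
pad {'location': [295.1, 87.2], 'confidence': 0.72} [0.5971 0.2237 0.026 ] [array([0.5984, 0.2207]), array([0.5993, 0.2187])]
[296.2065  84.6057]
221 9
```

View pics/c.png

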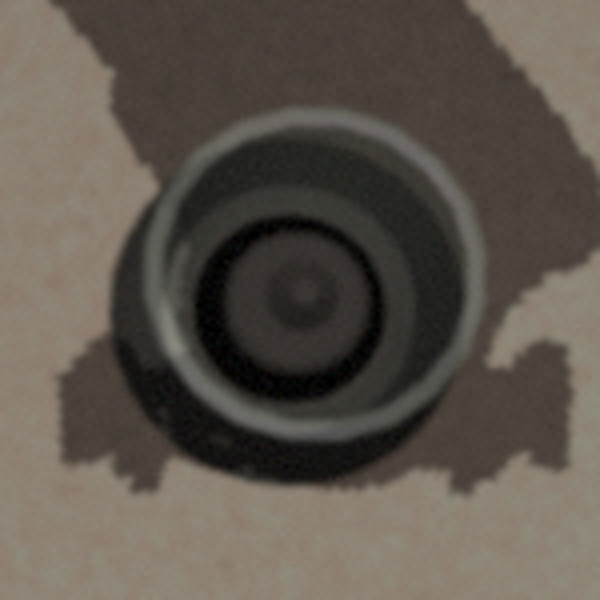

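Run:
```python
from h import *
np.set_printoptions(precision=4,suppress=True)
k=cams.get_calibration('wrist')
f=lambda x,y:(x/4-.375+221,y/4-.375+9)
print('now cam',pose()[0],'rim',atz('wrist',f(315,273),.148,k),'body top',atz('wrist',f(299,302),.048,k))
for z in (.07,.08,.09,.1): print(z,atz('wrist',f(303,294),z,k),)
for (a,b,z) in [((222,302),(375,302),.048),((299,230),(299,375),.048),((144,273),(486,273),.148),((266,294),(340,294),.075),((266,294),(340,294),.09)]:
    print('size',np.linalg.norm(atz('wrist',f(*a),z,k)-atz('wrist',f(*b),z,k)))
k=cams.get_calibration('wrist')
print(bot.grasp_offset,[togo([.60,-.22,.40],R.from_euler('z',0)*pose()[1])])
```

```text
now cam [0.6689 0.1739 0.2342] rim [0.5895 0.2314 0.148 ] body top [0.5888 0.2345 0.048 ]
0.07 [0.5884 0.2345 0.07  ]
0.08 [0.5889 0.2336 0.08  ]
0.09 [0.5893 0.2328 0.09  ]
0.1 [0.5898 0.2319 0.1   ]
size 0.037926520075818614
size 0.0368195931941244
size 0.05922156622574691
size 0.016820175382685838
size 0.015981965113001893
0.0187 [(array([-0.5664, -1.9205, -0.8218]), array([0., 0., 0.]))]
```

```bash
sed -i "s/'c_full'/'d_full'/;s/pics\/c.png/pics\/d.png/" c.py
cat >> c.py <<'E'
g=cv2.medianBlur(cv2.resize(cv2.cvtColor(c.copy(),cv2.COLOR_BGR2GRAY),None,fx=4,fy=4,interpolation=2),9)
X0,Y0=max(0,x-75),max(0,y-75)
for nm,z,rr in [('rim',.148,(155,175)),('body',.048,(68,82)),('knob',.075,(32,42))]:
    h=cv2.HoughCircles(g,cv2.HOUGH_GRADIENT_ALT if 0 else cv2.HOUGH_GRADIENT,1,30,param1=40,param2=10,minRadius=rr[0],maxRadius=rr[1])
    if h is not None:
        for q in h[0][:2]: print(nm,q,atz('wrist',(q[0]/4-.375+X0,q[1]/4-.375+Y0),z,k))
E
python3 c.py
```

```text
3.75 [0.6689 0.1739 0.2342] [-0.0149 -0.0063 -0.0058  0.0041  0.0022 -0.0004  0.0036]
tube_rim {'location': [292.7, 88.5], 'confidence': 0.57} [0.5949 0.2237 0.148 ] [array([0.5924, 0.2287]), array([0.5934, 0.2268])]
carrier_mid {'location': [287.6, 93.9], 'confidence': 0.96} [0.5941 0.2236 0.04  ] [array([0.5949, 0.2223]), array([0.5956, 0.2209])]
pad {'location': [284.9, 96.3], 'confidence': 0.77} [0.5949 0.2205 0.026 ] [array([0.5958, 0.219 ]), array([0.5965, 0.218 ])]
pad {'location': [86.0, 114.7], 'confidence': 0.37} [0.4961 0.0045 0.026 ] [array([0.5095, 0.0301]), array([0.5186, 0.0477])]
[288.6968  95.6512]
213 20
rim [310.5 282.5 170. ] [0.5953 0.2216 0.148 ]
rim [285.5 306.5 167.8] [0.5972 0.2159 0.148 ]
body [303.5 298.5  73.5] [0.5951 0.2239 0.048 ]
body [274.5 312.5  72.6] [0.5951 0.2159 0.048 ]
knob [216.5 372.5  39.2] [0.6023 0.1973 0.075 ]
knob [297.5 438.5  39.2] [0.6242 0.2072 0.075 ]
```

View pics/d.png

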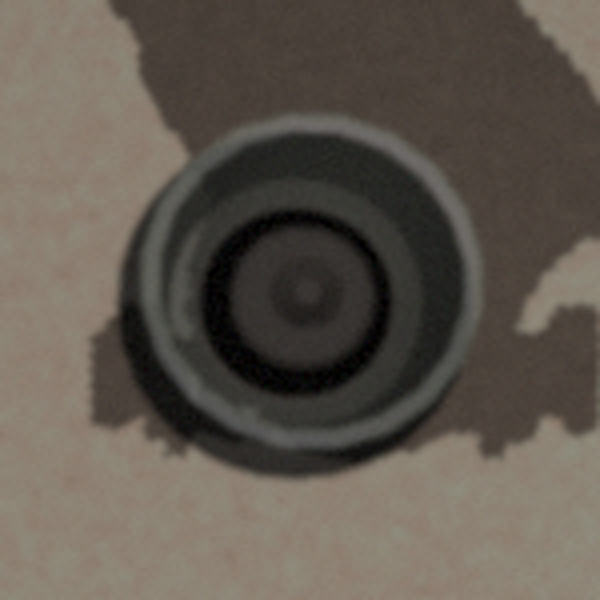

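Call:
{"fn": "jog_arm", "kwargs": {
  "plan": [
    {"x":-0.14,"y":-0.71,"z":-0.36,"wx":0,"wy":0,"wz":0},
    {"x":-0.14,"y":-0.71,"z":-0.36,"wx":0,"wy":0,"wz":0},
    {"x":-0.14,"y":-0.71,"z":-0.36,"wx":0,"wy":0,"wz":0},
    {"x":-0.14,"y":-0.71,"z":-0.36,"wx":0,"wy":0,"wz":0},
    {"x":-0.14,"y":-0.71,"z":-0.36,"wx":0,"wy":0,"wz":0}
  ]
}}

```text
t: 4.37
eef_pos: [0.6313, 0.0254, 0.3119]
tool_rot: [0.007, 0.231, 0.973, -0.003]
contact_force: [0.7, -1.1, 0.7]
gripper_width: 1.001
```

Call:
{"fn": "jog_arm", "kwargs": {
  "plan": [
    {"x":-0.14,"y":-0.71,"z":-0.36,"wx":0,"wy":0,"wz":0},
    {"x":-0.14,"y":-0.71,"z":-0.36,"wx":0,"wy":0,"wz":0},
    {"x":-0.14,"y":-0.71,"z":-0.36,"wx":0,"wy":0,"wz":0},
    {"x":-0.14,"y":-0.71,"z":-0.36,"wx":0,"wy":0,"wz":0},
    {"x":-0.14,"y":-0.71,"z":-0.36,"wx":0,"wy":0,"wz":0}
  ]
}}

```text
t: 4.78
eef_pos: [0.5903, -0.1219, 0.3893]
tool_rot: [0.01, 0.236, 0.972, -0.004]
contact_force: [0.2, -2.0, -0.1]
gripper_width: 1.002
```

Call:
{"fn": "jog_arm", "kwargs": {
  "plan": [
    {"x":-0.14,"y":-0.71,"z":0,"wx":0,"wy":0,"wz":0},
    {"x":-0.14,"y":-0.71,"z":0,"wx":0,"wy":0,"wz":0},
    {"x":-0.14,"y":-0.71,"z":0,"wx":0,"wy":0,"wz":0},
    {"x":-0.14,"y":-0.71,"z":0,"wx":0,"wy":0,"wz":0},
    {"x":-0.14,"y":-0.71,"z":0,"wx":0,"wy":0,"wz":0},
    {"x":-0.14,"y":-0.71,"z":0,"wx":0,"wy":0,"wz":0},
    {"x":-0.14,"y":-0.71,"z":0,"wx":0,"wy":0,"wz":0},
    {"x":-0.14,"y":-0.71,"z":0,"wx":0,"wy":0,"wz":0},
    {"x":-0.14,"y":-0.71,"z":0,"wx":0,"wy":0,"wz":0}
  ]
}}

```text
t: 5.53
eef_pos: [0.5509, -0.2588, 0.39]
tool_rot: [0.01, 0.235, 0.972, -0.004]
contact_force: [0.4, 0.2, -0.3]
gripper_width: 1.004
```

```bash
cat > e.py <<'E'
from h import *
import sys
np.set_printoptions(precision=4,suppress=True)
p,r,s=pose(); k=cams.get_calibration('wrist'); im=snap('wrist','e_full'); print(s['t'],p,r.as_matrix()[:,0],np.abs(s['joint_vel']).max())
for n,z in [('fork',.18),('picker_grip',.221),('picker_collar',.18),('picker_seat',.094)]:
    for d in finder.place_of('wrist',n)[:1]: print(n,d,atz('wrist',d['location'],z,k))
u=proj('wrist',[.56,-.24,.2],k); print(u)
w=60;x,y=u.astype(int); c=im[max(0,y-w):y+w,max(0,x-w):x+w,::-1]; cv2.imwrite('pics/e.png',cv2.resize(c,None,fx=5,fy=5,interpolation=2)); print(max(0,x-w),max(0,y-w))
import pickle; pickle.dump(k,open('ek.pkl','wb'))
E
python3 e.py
```

```text
5.5333 [ 0.5509 -0.2588  0.39  ] [-0.8898  0.4559 -0.0217] 0.008957006050072177
fork {'location': [298.9, 175.0], 'confidence': 0.97} [ 0.5642 -0.2377  0.18  ]
picker_grip {'location': [300.7, 179.6], 'confidence': 0.62} [ 0.5597 -0.2363  0.221 ]
picker_collar {'location': [296.8, 171.3], 'confidence': 0.74} [ 0.5594 -0.2379  0.18  ]
picker_seat {'location': [295.6, 157.3], 'confidence': 0.72} [ 0.5599 -0.2346  0.094 ]
[296.2848 176.7163]
236 116
```

View pics/e.png

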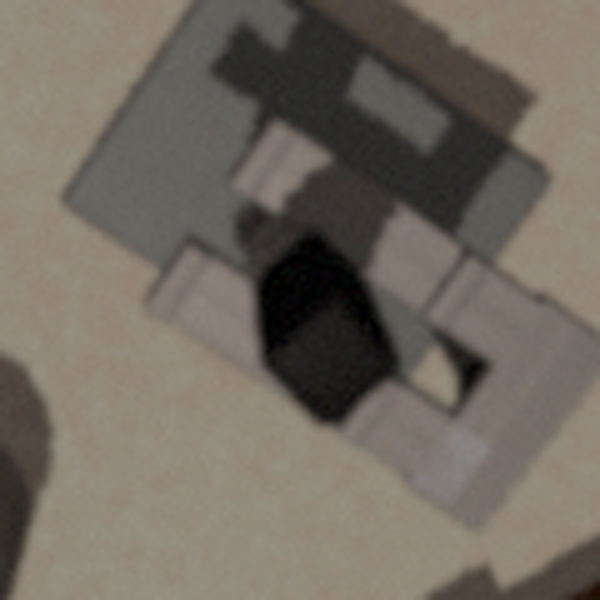

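Run:
```python
from h import *
import pickle; k=pickle.load(open('ek.pkl','rb'))
np.set_printoptions(precision=4,suppress=True)
f=lambda x,y:(x/5-.4+236,y/5-.4+116)
P=lambda a,z:atz('wrist',f(*a),z,k)
def ang(a,b,z): v=P(b,z)-P(a,z); return np.degrees(np.arctan2(v[1],v[0])).round(1),(1e3*np.linalg.norm(v)).round(1)
print('fork',ang((145,300),(475,530),.18),ang((280,120),(600,335),.18),ang((150,302),(278,120),.184),ang((478,530),(600,345),.18))
print('top face',ang((265,357),(330,422),.254),ang((330,422),(397,365),.254),P((331,361),.254))
print('mid fork front lip',P((150,302),.18),P((278,120),.18), 'gap end',P((472,388),.18))
print('tool x',np.degrees(np.arctan2(.4559,-.8898)),'proj fork net',P((0,0),.18)[:2])
for z,xy in [(.18,(.5642,-.2377))]: print(proj('wrist',[*xy,z],k))
# top-face chamfer check: plain crop threshold
im=cv2.imread('pics/e_full.png')[116:236,236:356]; g=cv2.resize(cv2.GaussianBlur(im,(3,3),0),None,fx=6,fy=6,interpolation=2)
g=np.clip(g.astype(float)*2.2,0,255)[150:540,180:570].astype('uint8'); cv2.imwrite('pics/f.png',cv2.resize(g,(590,590)))
```

```text
fork (np.float64(27.3), np.float64(93.6)) (np.float64(29.9), np.float64(87.2)) (np.float64(118.2), np.float64(48.6)) (np.float64(122.7), np.float64(51.7))
top face (np.float64(17.3), np.float64(16.8)) (np.float64(105.0), np.float64(15.8)) [ 0.5587 -0.2371  0.254 ]
mid fork front lip [ 0.5485 -0.271   0.18  ] [ 0.5252 -0.2276  0.18  ] gap end [ 0.599  -0.2154  0.18  ]
tool x 152.87110786625985 proj fork net [ 0.4743 -0.2686]
[298.859  175.0113]
```

View pics/f.png

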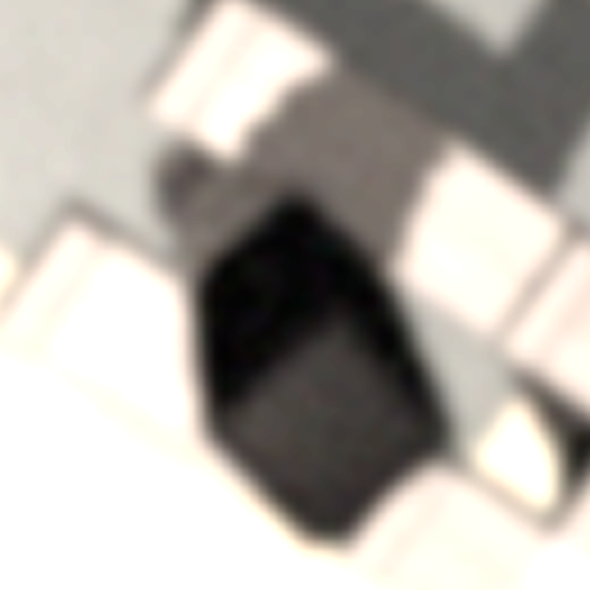

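Run:
```python
from h import *
import pickle; k=pickle.load(open('ek.pkl','rb'))
np.set_printoptions(precision=4,suppress=True)
f=lambda a:((a[0]*390/590+180)/6-.4+236,(a[1]*390/590+150)/6-.4+116)
P=[atz('wrist',f(a),.254,k) for a in [(208,425),(325,548),(447,440),(335,320)]]
for i in range(4):
    v=P[(i+1)%4]-P[i]; print(np.degrees(np.arctan2(v[1],v[0]))%90,np.linalg.norm(v))
print(np.mean(P,0)); p,r,s=pose(); print(s['q'])
for a in (16,106,-74):
    t=np.radians(a); y=np.array([np.cos(t),np.sin(t),0]); z=np.array([0,0,-1.]); rot=R.from_matrix(np.c_[np.cross(y,z),y,z])
    print(a,togo([.559,-.237,.30],rot),togo([.559,-.237,.202],rot))
```

```text
15.838791213605996 0.0170745753192937
16.185471276024956 0.016107004108196564
16.068955668874395 0.01637966809159992
13.705305397518416 0.016052037380133163
[ 0.5592 -0.2373  0.254 ]
[ 0.038   0.2558  0.3805  1.5403 -0.0924  1.342   1.5211]
16 (array([0.0246, 0.1249, 0.4503]), array([0.0021, 0.007 , 0.2596])) (array([0.0354, 0.1262, 0.9402]), array([0.0021, 0.007 , 0.2596]))
106 (array([0.0246, 0.1249, 0.4503]), array([-0.0034,  0.0064, -0.2404])) (array([0.0354, 0.1262, 0.9402]), array([-0.0034,  0.0064, -0.2404]))
-74 (array([0.0246, 0.1249, 0.4503]), array([0.008 , 0.0043, 0.7596])) (array([0.0354, 0.1262, 0.9402]), array([0.008 , 0.0043, 0.7596]))
```

Call:
{"fn": "jog_arm", "kwargs": {
  "plan": [
    {"x":0.02,"y":0.12,"z":0.1,"wx":0.002,"wy":0.007,"wz":0.26},
    {"x":0.02,"y":0.12,"z":0.2,"wx":0.002,"wy":0.007,"wz":0.26},
    {"x":0.02,"y":0.12,"z":0.3,"wx":0.002,"wy":0.007,"wz":0.26},
    {"x":0.025,"y":0.125,"z":0.45,"wx":0.002,"wy":0.007,"wz":0.26},
    {"x":0.025,"y":0.125,"z":0.45,"wx":0.002,"wy":0.007,"wz":0.26},
    {"x":0.025,"y":0.125,"z":0.45,"wx":0.002,"wy":0.007,"wz":0.26},
    {"x":0.025,"y":0.125,"z":0.45,"wx":0.002,"wy":0.007,"wz":0.26},
    {"x":0.025,"y":0.125,"z":0.45,"wx":0.002,"wy":0.007,"wz":0.26},
    {"x":0.025,"y":0.125,"z":0.45,"wx":0.002,"wy":0.007,"wz":0.26},
    {"x":0.025,"y":0.125,"z":0.45,"wx":0.002,"wy":0.007,"wz":0.26}
  ]
}}

```text
t: 6.62
eef_pos: [0.559, -0.2368, 0.3002]
tool_rot: [0.0, 0.601, 0.799, 0.0]
contact_force: [0.2, 0.1, 0.6]
gripper_width: 0.997
```

```bash
cat >> h.py <<'E'
np.set_printoptions(precision=4,suppress=True)
def down(a):
    t=np.radians(a); y=np.array([np.cos(t),np.sin(t),0]); z=np.array([0,0,-1.]); return R.from_matrix(np.c_[np.cross(y,z),y,z])
E
python3 - <<'E'
from h import *
p,r,s=pose(); k=cams.get_calibration('wrist'); snap('wrist','g')
print(s['t'],p,s['q'],np.abs(s['joint_vel']).max())
for n,z in [('fork',.18),('picker_grip',.221),('picker_collar',.18)]:
    for d in finder.place_of('wrist',n)[:1]: print(n,d,atz('wrist',d['location'],z,k))
print(togo([.559,-.237,.204],down(16)), r.as_matrix()[:,2])
E
```

```text
6.6167 [ 0.559  -0.2368  0.3002] [-0.0793  0.329   0.4914  1.6682 -0.1656  1.1856  0.7326] 0.007132955539733363
fork {'location': [280.4, 201.9], 'confidence': 0.64} [ 0.5632 -0.237   0.18  ]
picker_grip {'location': [276.1, 215.6], 'confidence': 0.77} [ 0.5594 -0.2363  0.221 ]
picker_collar {'location': [279.1, 202.4], 'confidence': 0.63} [ 0.5622 -0.2378  0.18  ]
(array([-0.0004,  0.0002,  0.4808]), array([ 0.0001, -0.0001, -0.0002])) [ 0.0004  0.0002 -1.    ]
```

View pics/g.png

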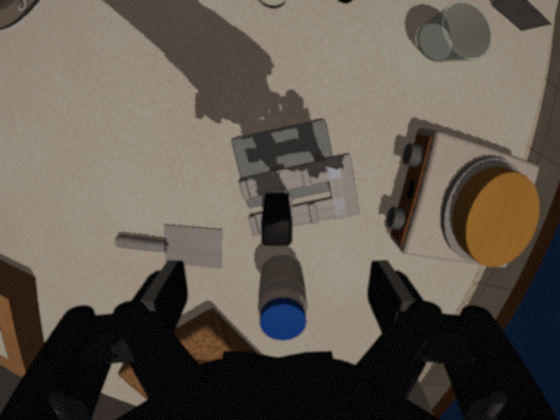

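Call:
{"fn": "jog_arm", "kwargs": {
  "plan": [
    {"x":0,"y":0,"z":0.15,"wx":0,"wy":0,"wz":0},
    {"x":0,"y":0,"z":0.28,"wx":0,"wy":0,"wz":0},
    {"x":0,"y":0,"z":0.38,"wx":0,"wy":0,"wz":0},
    {"x":0,"y":0,"z":0.44,"wx":0,"wy":0,"wz":0},
    {"x":0,"y":0,"z":0.48,"wx":0,"wy":0,"wz":0},
    {"x":0,"y":0,"z":0.48,"wx":0,"wy":0,"wz":0},
    {"x":0,"y":0,"z":0.48,"wx":0,"wy":0,"wz":0},
    {"x":0,"y":0,"z":0.48,"wx":0,"wy":0,"wz":0}
  ]
}}

```text
t: 7.48
eef_pos: [0.5598, -0.2374, 0.2055]
tool_rot: [0.001, 0.602, 0.798, 0.001]
contact_force: [-0.1, -0.7, -0.0]
gripper_width: 1.0
```

Call:
{"fn": "jog_arm", "kwargs": {
  "plan": [
    {"x":0,"y":0,"z":0,"wx":0,"wy":0,"wz":0},
    {"x":0,"y":0,"z":0,"wx":0,"wy":0,"wz":0},
    {"x":0,"y":0,"z":0,"wx":0,"wy":0,"wz":0},
    {"x":0,"y":0,"z":0,"wx":0,"wy":0,"wz":0},
    {"x":0,"y":0,"z":0,"wx":0,"wy":0,"wz":0},
    {"x":0,"y":0,"z":0,"wx":0,"wy":0,"wz":0},
    {"x":0,"y":0,"z":0,"wx":0,"wy":0,"wz":0},
    {"x":0,"y":0,"z":0,"wx":0,"wy":0,"wz":0},
    {"x":0,"y":0,"z":0,"wx":0,"wy":0,"wz":0},
    {"x":0,"y":0,"z":0,"wx":0,"wy":0,"wz":0},
    {"x":0,"y":0,"z":0,"wx":0,"wy":0,"wz":0},
    {"x":0,"y":0,"z":0,"wx":0,"wy":0,"wz":0}
  ],
  "hand": -1,
  "grip_force": 60
}}

```text
t: 8.48
eef_pos: [0.5597, -0.2375, 0.2057]
tool_rot: [0.001, 0.602, 0.798, 0.001]
contact_force: [-1.9, -0.1, 4.8]
gripper_width: 0.227
```

Call:
{"fn": "jog_arm", "kwargs": {
  "plan": [
    {"x":0,"y":0,"z":-0.02,"wx":0,"wy":0,"wz":0},
    {"x":0,"y":0,"z":-0.04,"wx":0,"wy":0,"wz":0},
    {"x":0,"y":0,"z":-0.06,"wx":0,"wy":0,"wz":0},
    {"x":0,"y":0,"z":-0.06,"wx":0,"wy":0,"wz":0},
    {"x":0,"y":0,"z":-0.06,"wx":0,"wy":0,"wz":0}
  ]
}}

```text
t: 8.9
eef_pos: [0.5599, -0.2375, 0.2179]
tool_rot: [0.001, 0.602, 0.798, 0.001]
contact_force: [-0.3, 0.7, -2.1]
gripper_width: 0.229
```

Run:
```python
from h import *
p,r,s=pose(); print(s['t'],p,s['contact_force'],s['torque'],np.abs(s['joint_vel']).max(),s['q'])
t=np.radians(28.5); print(togo(p-.085*np.array([np.cos(t),np.sin(t),0]),down(16)))
snap('top');k=cams.get_calibration('top');d=finder.place_of('top','picker_collar')
print(atz('top',d[0]['location'],.193) if d else 0)
```

```text
8.9 [ 0.5599 -0.2375  0.2179] [-0.2778  0.6933 -2.1187] [ 0.019   0.0065 -0.0153] 0.008458138366074154 [-0.0555  0.404   0.4678  1.7634 -0.2103  1.0206  0.7687]
(array([-0.0922, -0.4149, -0.001 ]), array([ 0.0009,  0.0004, -0.0002]))
[0.5766 0.1902 0.193 ]
```

Call:
{"fn": "jog_arm", "kwargs": {
  "plan": [
    {"x":-0.009,"y":-0.042,"z":0,"wx":0,"wy":0,"wz":0},
    {"x":-0.028,"y":-0.125,"z":0,"wx":0,"wy":0,"wz":0},
    {"x":-0.046,"y":-0.207,"z":0,"wx":0,"wy":0,"wz":0},
    {"x":-0.064,"y":-0.29,"z":0,"wx":0,"wy":0,"wz":0},
    {"x":-0.083,"y":-0.373,"z":0,"wx":0,"wy":0,"wz":0},
    {"x":-0.092,"y":-0.415,"z":0,"wx":0,"wy":0,"wz":0},
    {"x":-0.092,"y":-0.415,"z":0,"wx":0,"wy":0,"wz":0},
    {"x":-0.092,"y":-0.415,"z":0,"wx":0,"wy":0,"wz":0}
  ]
}}

```text
t: 9.67
eef_pos: [0.4846, -0.2782, 0.2177]
tool_rot: [0.001, 0.602, 0.798, 0.001]
contact_force: [0.6, -0.0, -1.2]
gripper_width: 0.227
```

Run:
```python
from h import *
p,r,s=pose(); print(s['t'],p,s['contact_force'],s['torque'],np.abs(s['joint_vel']).max())
for c in ('top','scene'):
    snap(c,'h_'+c)
    for n in ('picker_grip','picker_seat','fork'):
        d=finder.place_of(c,n); print(c,n,d[:1])
im=cv2.imread('pics/h_scene.png')[170:330,130:290]; b=cv2.imread('pics/h_top.png')[170:290,320:440]
cv2.imwrite('pics/h.png',np.hstack([cv2.resize(im,(400,400),interpolation=2),cv2.resize(b,(400,400),interpolation=2)]))
print(togo([.555,.05,.36],down(16)),togo([.5955,.2225,.36],down(16)))
```

```text
9.6667 [ 0.4846 -0.2782  0.2177] [ 0.6323 -0.028  -1.2202] [ 0.0165 -0.0294 -0.0249] 0.02294804238825049
top picker_grip []
top picker_seat [{'location': [391.7, 263.3], 'confidence': 0.76}]
top fork [{'location': [382.9, 231.5], 'confidence': 0.73}]
scene picker_grip [{'location': [170.5, 226.3], 'confidence': 0.56}]
scene picker_seat [{'location': [178.2, 265.3], 'confidence': 0.7}]
scene fork [{'location': [212.7, 255.0], 'confidence': 0.94}]
(array([ 1.4776,  0.7886, -0.7136]), array([0.0006, 0.0003, 0.0001])) (array([ 2.2507,  1.2212, -0.7134]), array([0.0006, 0.0003, 0.0001]))
```

View pics/h.png

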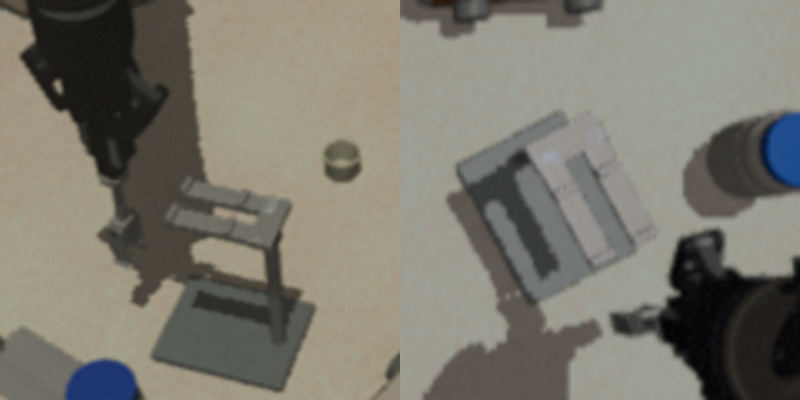

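Call:
{"fn": "jog_arm", "kwargs": {
  "plan": [
    {"x":0,"y":-0.02,"z":-0.2,"wx":0,"wy":0,"wz":0},
    {"x":0,"y":-0.02,"z":-0.4,"wx":0,"wy":0,"wz":0},
    {"x":0.05,"y":0.03,"z":-0.57,"wx":0,"wy":0,"wz":0},
    {"x":0.15,"y":0.08,"z":-0.68,"wx":0,"wy":0,"wz":0},
    {"x":0.3,"y":0.16,"z":-0.71,"wx":0,"wy":0,"wz":0},
    {"x":0.45,"y":0.245,"z":-0.71,"wx":0,"wy":0,"wz":0},
    {"x":0.6,"y":0.325,"z":-0.71,"wx":0,"wy":0,"wz":0},
    {"x":0.75,"y":0.407,"z":-0.71,"wx":0,"wy":0,"wz":0}
  ]
}}

```text
t: 10.73
eef_pos: [0.522, -0.1093, 0.3596]
tool_rot: [0.001, 0.602, 0.799, 0.001]
contact_force: [-0.1, 0.1, -1.9]
gripper_width: 0.229
```

Call:
{"fn": "jog_arm", "kwargs": {
  "plan": [
    {"x":0.15,"y":0.08,"z":0,"wx":0,"wy":0,"wz":0},
    {"x":0.3,"y":0.16,"z":0,"wx":0,"wy":0,"wz":0},
    {"x":0.45,"y":0.245,"z":0,"wx":0,"wy":0,"wz":0},
    {"x":0.6,"y":0.325,"z":0,"wx":0,"wy":0,"wz":0},
    {"x":0.75,"y":0.407,"z":0,"wx":0,"wy":0,"wz":0},
    {"x":0.9,"y":0.49,"z":0,"wx":0,"wy":0,"wz":0}
  ]
}}

```text
t: 11.23
eef_pos: [0.5666, 0.0925, 0.3597]
tool_rot: [0.001, 0.602, 0.799, 0.001]
contact_force: [1.0, -0.6, -1.5]
gripper_width: 0.226
```

Run:
```python
from h import *
p,r,s=pose(); print(s['t'],p,s['contact_force'],s['q'])
print(togo([.5955,.2225,.36],down(16)))
```

```text
11.2333 [0.5666 0.0925 0.3597] [ 0.9611 -0.5594 -1.5369] [-0.5013  0.2124  0.2788  1.6495 -0.0597  1.2854  0.0678]
(array([ 0.5846,  0.3184, -0.0012]), array([0.0009, 0.0003, 0.0001]))
```

Call:
{"fn": "jog_arm", "kwargs": {
  "plan": [
    {"x":0.12,"y":0.065,"z":0,"wx":0,"wy":0,"wz":0},
    {"x":0.25,"y":0.14,"z":0,"wx":0,"wy":0,"wz":0},
    {"x":0.4,"y":0.22,"z":0,"wx":0.001,"wy":0,"wz":0},
    {"x":0.51,"y":0.28,"z":0,"wx":0.001,"wy":0,"wz":0},
    {"x":0.56,"y":0.305,"z":0,"wx":0.001,"wy":0,"wz":0},
    {"x":0.585,"y":0.318,"z":0,"wx":0.001,"wy":0,"wz":0},
    {"x":0.585,"y":0.318,"z":0,"wx":0.001,"wy":0,"wz":0},
    {"x":0.585,"y":0.318,"z":0,"wx":0.001,"wy":0,"wz":0},
    {"x":0.585,"y":0.318,"z":0,"wx":0.001,"wy":0,"wz":0}
  ]
}}

```text
t: 11.98
eef_pos: [0.5957, 0.2202, 0.3601]
tool_rot: [0.001, 0.603, 0.798, -0.001]
contact_force: [0.5, -0.4, -1.1]
gripper_width: 0.224
```

```bash
cat > i.py <<'E'
from h import *
p,r,s=pose(); print(s['t'],p,r.as_matrix()[:,2],s['contact_force'],s['torque'],np.abs(s['joint_vel']).max())
obs={}
for c in ('top','scene','wrist'):
    k=cams.get_calibration(c); snap(c,'i_'+c)
    for n in ('picker_grip','picker_collar','picker_seat','tube_rim','carrier_mid'):
        d=finder.place_of(c,n)
        if d: obs.setdefault(n,[]).append((c,ray(c,d[0]['location'],k))); print(c,n,np.round(d[0]['location'],1),d[0]['confidence'])
for n,v in obs.items():
    if len(v)>1: print(n,tri([x[1] for x in v]))
    zz={'tube_rim':.148,'picker_seat':p[2]+.0153-.127,'picker_collar':p[2]+.0153-.041,'picker_grip':p[2]+.0153,'carrier_mid':.04}[n]
    for c,(o,d) in v: print('  ',n,c,(o+d*(zz-o[2])/d[2]))
print(togo([.5955,.2225,.30],down(16)))
E
python3 i.py
```

```text
11.9833 [0.5957 0.2202 0.3601] [ 0.0002 -0.0018 -1.    ] [ 0.5151 -0.3539 -1.072 ] [-0.0147  0.0355 -0.0083] 0.004785933631779074
top picker_grip [156.1 207.5] 0.63
top picker_collar [167.2 209.9] 0.72
top picker_seat [178.4 213.1] 0.53
top tube_rim [193.8 222.9] 0.71
top carrier_mid [196.  221.5] 0.43
scene picker_grip [364.7  95.2] 0.87
scene picker_collar [366.8 108.8] 0.62
scene picker_seat [361.3 143.2] 0.96
scene tube_rim [357.1 176.2] 0.79
wrist picker_grip [277.9 282.7] 0.78
wrist picker_collar [280.1 246. ] 0.92
wrist picker_seat [278.8 201.8] 0.86
wrist tube_rim [277.7 175.6] 0.72
wrist carrier_mid [276.5 160.7] 0.66
picker_grip (array([0.592 , 0.2205, 0.3776]), [np.float64(3.2), np.float64(9.0), np.float64(6.1)])
   picker_grip top [0.5953 0.2223 0.3754]
   picker_grip scene [0.5814 0.2201 0.3754]
   picker_grip wrist [0.5968 0.2237 0.3754]
picker_collar (array([0.5947, 0.2193, 0.3394]), [np.float64(7.3), np.float64(5.0), np.float64(6.8)])
   picker_collar top [0.5945 0.2131 0.3344]
   picker_collar scene [0.584  0.2326 0.3344]
   picker_collar wrist [0.5981 0.2239 0.3344]
picker_seat (array([0.5951, 0.2183, 0.2435]), [np.float64(4.3), np.float64(3.8), np.float64(5.4)])
   picker_seat top [0.595  0.2127 0.2484]
   picker_seat scene [0.5941 0.2147 0.2484]
   picker_seat wrist [0.5974 0.2244 0.2484]
tube_rim (array([0.5897, 0.2154, 0.1336]), [np.float64(15.2), np.float64(6.6), np.float64(10.0)])
   tube_rim top [0.5795 0.2002 0.148 ]
   tube_rim scene [0.5988 0.2097 0.148 ]
   tube_rim wrist [0.5963 0.2251 0.148 ]
carrier_mid (array([0.5927, 0.2212, 0.0205]), [np.float64(2.9), np.float64(2.9)])
   carrier_mid top [0.5887 0.2173 0.04  ]
   carrier_mid wrist [0.5948 0.2241 0.04  ]
(array([-0.0002,  0.0002,  0.2989]), array([-0.0001,  0.0003,  0.0001]))
```

Call:
{"fn": "jog_arm", "kwargs": {
  "plan": [
    {"x":0,"y":0,"z":0.1,"wx":0,"wy":0,"wz":0},
    {"x":0,"y":0,"z":0.2,"wx":0,"wy":0,"wz":0},
    {"x":0,"y":0,"z":0.27,"wx":0,"wy":0,"wz":0},
    {"x":0,"y":0,"z":0.3,"wx":0,"wy":0,"wz":0},
    {"x":0,"y":0,"z":0.3,"wx":0,"wy":0,"wz":0},
    {"x":0,"y":0,"z":0.3,"wx":0,"wy":0,"wz":0},
    {"x":0,"y":0,"z":0.3,"wx":0,"wy":0,"wz":0},
    {"x":0,"y":0,"z":0.3,"wx":0,"wy":0,"wz":0},
    {"x":0,"y":0,"z":0.3,"wx":0,"wy":0,"wz":0}
  ]
}}

```text
t: 13.63
eef_pos: [0.5959, 0.2227, 0.3008]
tool_rot: [0.001, 0.602, 0.799, 0.0]
contact_force: [-0.0, -0.0, -0.9]
gripper_width: 0.227
```

```bash
python3 i.py | grep -v -E '^(top|scene)'
python3 - <<'E'
import cv2,numpy as np
a=cv2.imread('pics/i_wrist.png')[120:300,190:370]; b=cv2.imread('pics/i_scene.png')[80:240,300:420]
f=lambda x,s:np.clip(cv2.resize(x,s,interpolation=2).astype(float)*1.5,0,255).astype('uint8')
cv2.imwrite('pics/i.png',np.hstack([f(a,(450,450)),f(b,(337,450))]))
E
```

```text
13.6333 [0.5959 0.2227 0.3008] [ 0.0014 -0.0002 -1.    ] [-0.0339 -0.0195 -0.9074] [-0.0198  0.0275 -0.0516] 0.008018887286434965
wrist picker_grip [277.7 279.9] 0.95
wrist picker_collar [280.8 246. ] 0.96
wrist picker_seat [275.8 200.8] 0.83
wrist tube_rim [276.7 187.2] 0.67
wrist carrier_mid [275.  166.9] 0.73
picker_grip (array([0.5909, 0.2215, 0.313 ]), [np.float64(2.7), np.float64(7.8), np.float64(6.2)])
   picker_grip top [0.5912 0.2234 0.3161]
   picker_grip scene [0.5877 0.2123 0.3161]
   picker_grip wrist [0.5962 0.2255 0.3161]
picker_collar (array([0.5974, 0.2229, 0.2796]), [np.float64(3.5), np.float64(2.6), np.float64(3.0)])
   picker_collar top [0.5988 0.2206 0.2751]
   picker_collar scene [0.5907 0.2311 0.2751]
   picker_collar wrist [0.5983 0.2242 0.2751]
picker_seat (array([0.5977, 0.2221, 0.1873]), [np.float64(4.4), np.float64(1.6), np.float64(3.4)])
   picker_seat top [0.6015 0.2198 0.1891]
   picker_seat scene [0.597  0.221  0.1891]
   picker_seat wrist [0.5948 0.2247 0.1891]
tube_rim (array([0.5932, 0.2224, 0.1407]), [np.float64(1.6), np.float64(4.6), np.float64(3.1)])
   tube_rim top [0.5942 0.2212 0.148 ]
   tube_rim scene [0.5942 0.2125 0.148 ]
   tube_rim wrist [0.595  0.2261 0.148 ]
carrier_mid (array([0.5905, 0.2244, 0.0348]), [np.float64(2.4), np.float64(2.4)])
   carrier_mid top [0.5878 0.2234 0.04  ]
   carrier_mid wrist [0.5927 0.2252 0.04  ]
(array([-0.0002,  0.0004, -0.0011]), array([-0.0001,  0.0003,  0.0001]))
```

View pics/i.png

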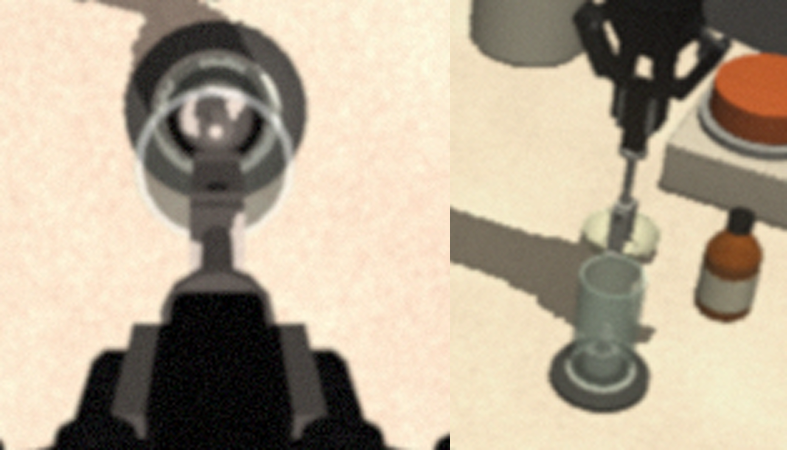

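Call:
{"fn": "jog_arm", "kwargs": {
  "plan": [
    {"x":0,"y":-0.005,"z":0.06,"wx":0,"wy":0,"wz":0},
    {"x":0,"y":-0.005,"z":0.12,"wx":0,"wy":0,"wz":0},
    {"x":0,"y":-0.005,"z":0.18,"wx":0,"wy":0,"wz":0},
    {"x":0,"y":-0.005,"z":0.24,"wx":0,"wy":0,"wz":0},
    {"x":0,"y":-0.005,"z":0.3,"wx":0,"wy":0,"wz":0},
    {"x":0,"y":-0.005,"z":0.35,"wx":0,"wy":0,"wz":0},
    {"x":0,"y":-0.005,"z":0.37,"wx":0,"wy":0,"wz":0},
    {"x":0,"y":-0.005,"z":0.37,"wx":0,"wy":0,"wz":0},
    {"x":0,"y":-0.005,"z":0.37,"wx":0,"wy":0,"wz":0},
    {"x":0,"y":-0.005,"z":0.37,"wx":0,"wy":0,"wz":0}
  ]
}}

```text
t: 15.37
eef_pos: [0.595, 0.2223, 0.2265]
tool_rot: [0.001, 0.602, 0.799, 0.0]
contact_force: [-0.3, -0.5, -2.1]
gripper_width: 0.227
```

Run:
```python
from h import *
for i in range(3):
    p,r,s=pose(); print(s['t'],p,s['contact_force'],s['torque'])
    k=cams.get_calibration('wrist'); im=snap('wrist','j')
for n in ('picker_seat','tube_rim','carrier_mid'):
    for d in finder.place_of('wrist',n)[:1]: print(n,d,atz('wrist',d['location'],{'tube_rim':.148,'carrier_mid':.04,'picker_seat':p[2]-.1117}[n],k))
```

```text
15.3667 [0.595  0.2223 0.2265] [-0.3212 -0.5338 -2.0774] [0.0041 0.0049 0.0312]
15.4167 [0.595  0.2224 0.2266] [ 0.4084  0.616  -2.3352] [ 0.0167 -0.0009 -0.0366]
15.4667 [0.595  0.2223 0.2266] [ 0.2122  0.4837 -1.2559] [ 0.0472 -0.0193 -0.0085]
picker_seat {'location': [276.9, 202.2], 'confidence': 0.55} [0.5958 0.2235 0.1149]
tube_rim {'location': [276.2, 211.3], 'confidence': 0.89} [0.5945 0.2262 0.148 ]
carrier_mid {'location': [275.3, 179.2], 'confidence': 0.62} [0.5933 0.2256 0.04  ]
```

Call:
{"fn": "jog_arm", "kwargs": {
  "plan": [
    {"x":0.006,"y":-0.006,"z":0,"wx":0,"wy":0,"wz":0},
    {"x":0.006,"y":-0.006,"z":0.01,"wx":0,"wy":0,"wz":0},
    {"x":0.006,"y":-0.006,"z":0.02,"wx":0,"wy":0,"wz":0},
    {"x":0.006,"y":-0.006,"z":0.025,"wx":0,"wy":0,"wz":0},
    {"x":0.006,"y":-0.006,"z":0.025,"wx":0,"wy":0,"wz":0},
    {"x":0.006,"y":-0.006,"z":0.025,"wx":0,"wy":0,"wz":0}
  ]
}}

```text
t: 16.17
eef_pos: [0.593, 0.223, 0.2209]
tool_rot: [0.0, 0.602, 0.799, -0.0]
contact_force: [1.1, 0.5, -1.7]
gripper_width: 0.223
```

Call:
{"fn": "jog_arm", "kwargs": {
  "plan": [
    {"x":0,"y":0,"z":0.005,"wx":0,"wy":0,"wz":0},
    {"x":0,"y":0,"z":0.01,"wx":0,"wy":0,"wz":0},
    {"x":0,"y":0,"z":0.015,"wx":0,"wy":0,"wz":0},
    {"x":0,"y":0,"z":0.015,"wx":0,"wy":0,"wz":0},
    {"x":0,"y":0,"z":0.015,"wx":0,"wy":0,"wz":0}
  ]
}}

```text
t: 16.58
eef_pos: [0.593, 0.223, 0.2179]
tool_rot: [0.0, 0.602, 0.799, -0.0]
contact_force: [-0.2, 0.4, -2.0]
gripper_width: 0.224
```

Call:
{"fn": "jog_arm", "kwargs": {
  "plan": [
    {"x":0,"y":0,"z":0.005,"wx":0,"wy":0,"wz":0},
    {"x":0,"y":0,"z":0.01,"wx":0,"wy":0,"wz":0},
    {"x":0,"y":0,"z":0.015,"wx":0,"wy":0,"wz":0},
    {"x":0,"y":0,"z":0.015,"wx":0,"wy":0,"wz":0},
    {"x":0,"y":0,"z":0.015,"wx":0,"wy":0,"wz":0}
  ]
}}

```text
t: 17.0
eef_pos: [0.5929, 0.2229, 0.2147]
tool_rot: [0.0, 0.602, 0.799, -0.0]
contact_force: [-0.4, -0.9, -2.5]
gripper_width: 0.226
```

Call:
{"fn": "jog_arm", "kwargs": {
  "plan": [
    {"x":0,"y":0,"z":0.005,"wx":0,"wy":0,"wz":0},
    {"x":0,"y":0,"z":0.01,"wx":0,"wy":0,"wz":0},
    {"x":0,"y":0,"z":0.015,"wx":0,"wy":0,"wz":0},
    {"x":0,"y":0,"z":0.015,"wx":0,"wy":0,"wz":0},
    {"x":0,"y":0,"z":0.015,"wx":0,"wy":0,"wz":0}
  ]
}}

```text
t: 17.42
eef_pos: [0.5929, 0.2229, 0.2116]
tool_rot: [0.0, 0.602, 0.799, -0.001]
contact_force: [0.6, -0.7, -1.5]
gripper_width: 0.225
```

Call:
{"fn": "jog_arm", "kwargs": {
  "plan": [
    {"x":0,"y":0,"z":0.005,"wx":0,"wy":0,"wz":0},
    {"x":0,"y":0,"z":0.01,"wx":0,"wy":0,"wz":0},
    {"x":0,"y":0,"z":0.015,"wx":0,"wy":0,"wz":0},
    {"x":0,"y":0,"z":0.015,"wx":0,"wy":0,"wz":0},
    {"x":0,"y":0,"z":0.015,"wx":0,"wy":0,"wz":0}
  ]
}}

```text
t: 17.83
eef_pos: [0.5928, 0.2229, 0.2085]
tool_rot: [0.0, 0.602, 0.799, -0.001]
contact_force: [0.2, -0.3, -2.2]
gripper_width: 0.23
```

Call:
{"fn": "jog_arm", "kwargs": {
  "plan": [
    {"x":0,"y":0,"z":0.005,"wx":0,"wy":0,"wz":0},
    {"x":0,"y":0,"z":0.01,"wx":0,"wy":0,"wz":0},
    {"x":0,"y":0,"z":0.015,"wx":0,"wy":0,"wz":0},
    {"x":0,"y":0,"z":0.015,"wx":0,"wy":0,"wz":0},
    {"x":0,"y":0,"z":0.015,"wx":0,"wy":0,"wz":0}
  ]
}}

```text
t: 18.25
eef_pos: [0.5928, 0.2229, 0.2054]
tool_rot: [0.0, 0.602, 0.799, -0.001]
contact_force: [0.1, -0.6, -2.4]
gripper_width: 0.224
```

Call:
{"fn": "jog_arm", "kwargs": {
  "plan": [
    {"x":0,"y":0,"z":0.005,"wx":0,"wy":0,"wz":0},
    {"x":0,"y":0,"z":0.01,"wx":0,"wy":0,"wz":0},
    {"x":0,"y":0,"z":0.01,"wx":0,"wy":0,"wz":0},
    {"x":0,"y":0,"z":0.01,"wx":0,"wy":0,"wz":0}
  ]
}}

```text
t: 18.58
eef_pos: [0.5927, 0.2229, 0.2033]
tool_rot: [0.0, 0.602, 0.799, -0.001]
contact_force: [-0.2, -0.0, -2.0]
gripper_width: 0.224
```

Call:
{"fn": "jog_arm", "kwargs": {
  "plan": [
    {"x":0,"y":0,"z":0.005,"wx":0,"wy":0,"wz":0},
    {"x":0,"y":0,"z":0.01,"wx":0,"wy":0,"wz":0},
    {"x":0,"y":0,"z":0.01,"wx":0,"wy":0,"wz":0},
    {"x":0,"y":0,"z":0.01,"wx":0,"wy":0,"wz":0}
  ]
}}

```text
t: 18.92
eef_pos: [0.5926, 0.2228, 0.2012]
tool_rot: [-0.0, 0.602, 0.799, -0.001]
contact_force: [0.1, 0.3, -2.2]
gripper_width: 0.225
```

Call:
{"fn": "jog_arm", "kwargs": {
  "plan": [
    {"x":0,"y":0,"z":0.005,"wx":0,"wy":0,"wz":0},
    {"x":0,"y":0,"z":0.01,"wx":0,"wy":0,"wz":0},
    {"x":0,"y":0,"z":0.01,"wx":0,"wy":0,"wz":0},
    {"x":0,"y":0,"z":0.01,"wx":0,"wy":0,"wz":0}
  ]
}}

```text
t: 19.25
eef_pos: [0.5926, 0.2228, 0.1991]
tool_rot: [-0.0, 0.602, 0.799, -0.001]
contact_force: [0.6, 0.7, -1.9]
gripper_width: 0.23
```

Call:
{"fn": "jog_arm", "kwargs": {
  "plan": [
    {"x":0,"y":0,"z":0.005,"wx":0,"wy":0,"wz":0},
    {"x":0,"y":0,"z":0.01,"wx":0,"wy":0,"wz":0},
    {"x":0,"y":0,"z":0.01,"wx":0,"wy":0,"wz":0},
    {"x":0,"y":0,"z":0.01,"wx":0,"wy":0,"wz":0}
  ]
}}

```text
t: 19.58
eef_pos: [0.5925, 0.2228, 0.197]
tool_rot: [-0.0, 0.602, 0.799, -0.001]
contact_force: [-0.4, -0.1, -1.5]
gripper_width: 0.225
```

Call:
{"fn": "jog_arm", "kwargs": {
  "plan": [
    {"x":0,"y":0,"z":0.005,"wx":0,"wy":0,"wz":0},
    {"x":0,"y":0,"z":0.01,"wx":0,"wy":0,"wz":0},
    {"x":0,"y":0,"z":0.01,"wx":0,"wy":0,"wz":0},
    {"x":0,"y":0,"z":0.01,"wx":0,"wy":0,"wz":0}
  ]
}}

```text
t: 19.92
eef_pos: [0.5924, 0.2228, 0.1949]
tool_rot: [-0.0, 0.602, 0.799, -0.001]
contact_force: [-0.7, -0.3, -2.8]
gripper_width: 0.227
```

Call:
{"fn": "jog_arm", "kwargs": {
  "plan": [
    {"x":0,"y":0,"z":0.005,"wx":0,"wy":0,"wz":0},
    {"x":0,"y":0,"z":0.01,"wx":0,"wy":0,"wz":0},
    {"x":0,"y":0,"z":0.01,"wx":0,"wy":0,"wz":0},
    {"x":0,"y":0,"z":0.01,"wx":0,"wy":0,"wz":0}
  ]
}}

```text
t: 20.25
eef_pos: [0.5924, 0.2227, 0.1928]
tool_rot: [-0.0, 0.602, 0.799, -0.001]
contact_force: [0.0, -0.4, -1.2]
gripper_width: 0.222
```

Call:
{"fn": "jog_arm", "kwargs": {
  "plan": [
    {"x":0.002,"y":0.006,"z":0,"wx":0,"wy":0,"wz":0},
    {"x":0.002,"y":0.006,"z":0.005,"wx":0,"wy":0,"wz":0},
    {"x":0.002,"y":0.006,"z":0.005,"wx":0,"wy":0,"wz":0},
    {"x":0.002,"y":0.006,"z":0.005,"wx":0,"wy":0,"wz":0}
  ]
}}

```text
t: 20.58
eef_pos: [0.5934, 0.2234, 0.1917]
tool_rot: [-0.0, 0.602, 0.799, -0.001]
contact_force: [-0.6, -0.0, -1.9]
gripper_width: 0.225
```

Call:
{"fn": "jog_arm", "kwargs": {
  "plan": [
    {"x":0,"y":0,"z":0.003,"wx":0,"wy":0,"wz":0},
    {"x":0,"y":0,"z":0.006,"wx":0,"wy":0,"wz":0},
    {"x":0,"y":0,"z":0.006,"wx":0,"wy":0,"wz":0},
    {"x":0,"y":0,"z":0.006,"wx":0,"wy":0,"wz":0}
  ]
}}

```text
t: 20.92
eef_pos: [0.5933, 0.2234, 0.1904]
tool_rot: [-0.0, 0.602, 0.799, -0.001]
contact_force: [-0.7, 0.5, -1.6]
gripper_width: 0.227
```

Call:
{"fn": "jog_arm", "kwargs": {
  "plan": [
    {"x":0,"y":0,"z":0.003,"wx":0,"wy":0,"wz":0},
    {"x":0,"y":0,"z":0.006,"wx":0,"wy":0,"wz":0},
    {"x":0,"y":0,"z":0.006,"wx":0,"wy":0,"wz":0},
    {"x":0,"y":0,"z":0.006,"wx":0,"wy":0,"wz":0}
  ]
}}

```text
t: 21.25
eef_pos: [0.5933, 0.2234, 0.1891]
tool_rot: [-0.0, 0.602, 0.799, -0.001]
contact_force: [0.6, -0.2, -2.0]
gripper_width: 0.224
```

Call:
{"fn": "jog_arm", "kwargs": {
  "plan": [
    {"x":0,"y":0,"z":0.003,"wx":0,"wy":0,"wz":0},
    {"x":0,"y":0,"z":0.006,"wx":0,"wy":0,"wz":0},
    {"x":0,"y":0,"z":0.006,"wx":0,"wy":0,"wz":0},
    {"x":0,"y":0,"z":0.006,"wx":0,"wy":0,"wz":0}
  ]
}}

```text
t: 21.58
eef_pos: [0.5933, 0.2235, 0.1879]
tool_rot: [-0.0, 0.602, 0.799, -0.001]
contact_force: [-1.4, -0.3, -2.1]
gripper_width: 0.226
```

Call:
{"fn": "jog_arm", "kwargs": {
  "plan": [
    {"x":0,"y":0,"z":0.003,"wx":0,"wy":0,"wz":0},
    {"x":0,"y":0,"z":0.006,"wx":0,"wy":0,"wz":0},
    {"x":0,"y":0,"z":0.006,"wx":0,"wy":0,"wz":0},
    {"x":0,"y":0,"z":0.006,"wx":0,"wy":0,"wz":0}
  ]
}}

```text
t: 21.92
eef_pos: [0.5933, 0.2237, 0.1868]
tool_rot: [-0.0, 0.602, 0.799, -0.001]
contact_force: [-0.1, 0.3, -0.7]
gripper_width: 0.23
```

Call:
{"fn": "jog_arm", "kwargs": {
  "plan": [
    {"x":0,"y":0,"z":0.003,"wx":0,"wy":0,"wz":0},
    {"x":0,"y":0,"z":0.005,"wx":0,"wy":0,"wz":0},
    {"x":0,"y":0,"z":0.005,"wx":0,"wy":0,"wz":0},
    {"x":0,"y":0,"z":0.005,"wx":0,"wy":0,"wz":0}
  ]
}}

```text
t: 22.25
eef_pos: [0.5934, 0.2238, 0.1859]
tool_rot: [-0.0, 0.602, 0.799, -0.001]
contact_force: [-0.6, 0.6, -0.1]
gripper_width: 0.227
```

Call:
{"fn": "jog_arm", "kwargs": {
  "plan": [
    {"x":0,"y":0,"z":0.003,"wx":0,"wy":0,"wz":0},
    {"x":0,"y":0,"z":0.005,"wx":0,"wy":0,"wz":0},
    {"x":0,"y":0,"z":0.005,"wx":0,"wy":0,"wz":0},
    {"x":0,"y":0,"z":0.005,"wx":0,"wy":0,"wz":0}
  ]
}}

```text
t: 22.58
eef_pos: [0.5936, 0.2237, 0.1851]
tool_rot: [-0.0, 0.602, 0.799, -0.001]
contact_force: [-0.0, 0.9, 1.5]
gripper_width: 0.227
```

Call:
{"fn": "jog_arm", "kwargs": {
  "plan": [
    {"x":0,"y":0,"z":0.004,"wx":0,"wy":0,"wz":0},
    {"x":0,"y":0,"z":0.006,"wx":0,"wy":0,"wz":0},
    {"x":0,"y":0,"z":0.006,"wx":0,"wy":0,"wz":0},
    {"x":0,"y":0,"z":0.006,"wx":0,"wy":0,"wz":0}
  ]
}}

```text
t: 22.92
eef_pos: [0.5937, 0.2237, 0.184]
tool_rot: [-0.0, 0.602, 0.799, -0.001]
contact_force: [0.3, 0.2, 1.0]
gripper_width: 0.227
```

Call:
{"fn": "jog_arm", "kwargs": {
  "plan": [
    {"x":0,"y":0,"z":0.004,"wx":0,"wy":0,"wz":0},
    {"x":0,"y":0,"z":0.006,"wx":0,"wy":0,"wz":0},
    {"x":0,"y":0,"z":0.006,"wx":0,"wy":0,"wz":0},
    {"x":0,"y":0,"z":0.006,"wx":0,"wy":0,"wz":0}
  ]
}}

```text
t: 23.25
eef_pos: [0.5938, 0.2238, 0.1828]
tool_rot: [-0.0, 0.602, 0.799, -0.001]
contact_force: [0.6, 0.4, 2.9]
gripper_width: 0.223
```

Call:
{"fn": "jog_arm", "kwargs": {
  "plan": [
    {"x":0,"y":0,"z":0.004,"wx":0,"wy":0,"wz":0},
    {"x":0,"y":0,"z":0.006,"wx":0,"wy":0,"wz":0},
    {"x":0,"y":0,"z":0.006,"wx":0,"wy":0,"wz":0},
    {"x":0,"y":0,"z":0.006,"wx":0,"wy":0,"wz":0}
  ]
}}

```text
t: 23.58
eef_pos: [0.5939, 0.2238, 0.1817]
tool_rot: [0.0, 0.602, 0.799, -0.001]
contact_force: [0.4, 1.0, 2.0]
gripper_width: 0.225
```

Call:
{"fn": "jog_arm", "kwargs": {
  "plan": [
    {"x":0,"y":0,"z":0.004,"wx":0,"wy":0,"wz":0},
    {"x":0,"y":0,"z":0.006,"wx":0,"wy":0,"wz":0},
    {"x":0,"y":0,"z":0.006,"wx":0,"wy":0,"wz":0},
    {"x":0,"y":0,"z":0.006,"wx":0,"wy":0,"wz":0}
  ]
}}

```text
t: 23.92
eef_pos: [0.5935, 0.2236, 0.1797]
tool_rot: [-0.0, 0.602, 0.799, -0.001]
contact_force: [1.0, 0.2, -1.5]
gripper_width: 0.231
```

Call:
{"fn": "jog_arm", "kwargs": {
  "plan": [
    {"x":0,"y":0,"z":0.003,"wx":0,"wy":0,"wz":0},
    {"x":0,"y":0,"z":0.005,"wx":0,"wy":0,"wz":0},
    {"x":0,"y":0,"z":0.005,"wx":0,"wy":0,"wz":0},
    {"x":0,"y":0,"z":0.005,"wx":0,"wy":0,"wz":0}
  ]
}}

```text
t: 24.25
eef_pos: [0.5933, 0.2235, 0.1785]
tool_rot: [-0.0, 0.602, 0.799, -0.001]
contact_force: [0.8, 1.4, -1.3]
gripper_width: 0.227
```

Call:
{"fn": "jog_arm", "kwargs": {
  "plan": [
    {"x":0,"y":0,"z":0.003,"wx":0,"wy":0,"wz":0},
    {"x":0,"y":0,"z":0.004,"wx":0,"wy":0,"wz":0},
    {"x":0,"y":0,"z":0.004,"wx":0,"wy":0,"wz":0},
    {"x":0,"y":0,"z":0.004,"wx":0,"wy":0,"wz":0}
  ]
}}

```text
t: 24.58
eef_pos: [0.5932, 0.2235, 0.1776]
tool_rot: [-0.0, 0.602, 0.799, -0.002]
contact_force: [-0.1, -0.8, -0.7]
gripper_width: 0.227
```

Call:
{"fn": "jog_arm", "kwargs": {
  "plan": [
    {"x":0,"y":0,"z":0.002,"wx":0,"wy":0,"wz":0},
    {"x":0,"y":0,"z":0.004,"wx":0,"wy":0,"wz":0},
    {"x":0,"y":0,"z":0.004,"wx":0,"wy":0,"wz":0},
    {"x":0,"y":0,"z":0.004,"wx":0,"wy":0,"wz":0}
  ]
}}

```text
t: 24.92
eef_pos: [0.5929, 0.2233, 0.1765]
tool_rot: [-0.0, 0.602, 0.799, -0.002]
contact_force: [-1.1, 0.3, -1.9]
gripper_width: 0.223
```

Call:
{"fn": "jog_arm", "kwargs": {
  "plan": [
    {"x":0,"y":0,"z":0.002,"wx":0,"wy":0,"wz":0},
    {"x":0,"y":0,"z":0.004,"wx":0,"wy":0,"wz":0},
    {"x":0,"y":0,"z":0.004,"wx":0,"wy":0,"wz":0},
    {"x":0,"y":0,"z":0.004,"wx":0,"wy":0,"wz":0}
  ]
}}

```text
t: 25.25
eef_pos: [0.5929, 0.2232, 0.1757]
tool_rot: [-0.0, 0.602, 0.799, -0.002]
contact_force: [0.3, 0.1, -1.7]
gripper_width: 0.228
```

Call:
{"fn": "jog_arm", "kwargs": {
  "plan": [
    {"x":0,"y":0,"z":0.002,"wx":0,"wy":0,"wz":0},
    {"x":0,"y":0,"z":0.004,"wx":0,"wy":0,"wz":0},
    {"x":0,"y":0,"z":0.004,"wx":0,"wy":0,"wz":0},
    {"x":0,"y":0,"z":0.004,"wx":0,"wy":0,"wz":0}
  ]
}}

```text
t: 25.58
eef_pos: [0.593, 0.2233, 0.1751]
tool_rot: [-0.0, 0.602, 0.799, -0.002]
contact_force: [-1.2, -0.8, 1.0]
gripper_width: 0.222
```

Run:
```python
from h import *
F=[];T=[]
k=cams.get_calibration('wrist')
for i in range(4):
    p,r,s=pose(); F.append(s['contact_force']);T.append(s['torque']); im=snap('wrist','k')
print(s['t'],p,r.as_matrix()[:,2],np.mean(F,0),np.mean(T,0))
for n in ('picker_seat','tube_rim','carrier_mid'):
    for d in finder.place_of('wrist',n)[:1]: print(n,d,atz('wrist',d['location'],{'tube_rim':.148,'carrier_mid':.04,'picker_seat':p[2]-.1117}[n],k))
snap('scene','k_s'); print(finder.place_of('scene','picker_seat')[:1])
a=im[120:300,190:370,::-1]; b=cv2.imread('pics/k_s.png')[120:240,310:410]
f=lambda x,s:np.clip(cv2.resize(x,s,interpolation=2).astype(float)*1.6,0,255).astype('uint8')
cv2.imwrite('pics/k.png',np.hstack([f(a,(420,420)),f(b,(350,420))]))
```

```text
25.7333 [0.593  0.2233 0.1751] [-0.0029 -0.0024 -1.    ] [-0.6341  0.0242  0.8948] [-0.0356  0.1317 -0.0069]
picker_seat {'location': [280.7, 201.2], 'confidence': 0.65} [0.5961 0.2258 0.0634]
tube_rim {'location': [278.3, 237.9], 'confidence': 0.81} [0.5935 0.2283 0.148 ]
carrier_mid {'location': [275.2, 189.9], 'confidence': 0.72} [0.5906 0.2279 0.04  ]
[{'location': [359.5, 169.1], 'confidence': 0.62}]
```

Call:
{"fn": "jog_arm", "kwargs": {
  "plan": [
    {"x":0,"y":0,"z":0.002,"wx":0,"wy":0,"wz":0},
    {"x":0,"y":0,"z":0.004,"wx":0,"wy":0,"wz":0},
    {"x":0,"y":0,"z":0.004,"wx":0,"wy":0,"wz":0},
    {"x":0,"y":0,"z":0.004,"wx":0,"wy":0,"wz":0}
  ]
}}

```text
t: 26.37
eef_pos: [0.5932, 0.2233, 0.1747]
tool_rot: [-0.0, 0.602, 0.799, -0.002]
contact_force: [-1.4, -1.1, 6.3]
gripper_width: 0.229
```

Call:
{"fn": "jog_arm", "kwargs": {
  "plan": [
    {"x":0,"y":0,"z":0.003,"wx":0,"wy":0,"wz":0},
    {"x":0,"y":0,"z":0.005,"wx":0,"wy":0,"wz":0},
    {"x":0,"y":0,"z":0.005,"wx":0,"wy":0,"wz":0},
    {"x":0,"y":0,"z":0.005,"wx":0,"wy":0,"wz":0}
  ]
}}

```text
t: 26.7
eef_pos: [0.5933, 0.2234, 0.1745]
tool_rot: [-0.0, 0.602, 0.799, -0.001]
contact_force: [-1.6, -0.4, 6.7]
gripper_width: 0.221
```

Call:
{"fn": "jog_arm", "kwargs": {
  "plan": [
    {"x":0,"y":0,"z":0.004,"wx":0,"wy":0,"wz":0},
    {"x":0,"y":0,"z":0.007,"wx":0,"wy":0,"wz":0},
    {"x":0,"y":0,"z":0.007,"wx":0,"wy":0,"wz":0},
    {"x":0,"y":0,"z":0.007,"wx":0,"wy":0,"wz":0}
  ]
}}

```text
t: 27.03
eef_pos: [0.5936, 0.2234, 0.1743]
tool_rot: [-0.0, 0.602, 0.799, -0.001]
contact_force: [-2.8, -1.4, 10.2]
gripper_width: 0.223
```

Run:
```python
from h import *
F=[]
for i in range(4):
    p,r,s=pose(); F.append(s['contact_force']); im=snap('wrist')
print(s['t'],p,np.round(F,1),np.mean(F,0),s['torque'])
```

```text
27.1833 [0.5936 0.2234 0.1743] [[-2.8 -1.4 10.2]
 [-3.4 -1.5  9.9]
 [-2.9 -0.8  9.8]
 [-3.5 -0.4 10.2]] [-3.1217 -1.0315  9.9992] [-0.3568  0.8724  0.0038]
```

Call:
{"fn": "jog_arm", "kwargs": {
  "plan": [
    {"x":0,"y":0,"z":-0.01,"wx":0,"wy":0,"wz":0},
    {"x":0,"y":0.003,"z":-0.025,"wx":0,"wy":0,"wz":0},
    {"x":0,"y":0.005,"z":-0.04,"wx":0,"wy":0,"wz":0},
    {"x":0,"y":0.005,"z":-0.06,"wx":0,"wy":0,"wz":0},
    {"x":0,"y":0.005,"z":-0.08,"wx":0,"wy":0,"wz":0},
    {"x":0,"y":0.005,"z":-0.1,"wx":0,"wy":0,"wz":0},
    {"x":0,"y":0.005,"z":-0.1,"wx":0,"wy":0,"wz":0},
    {"x":0,"y":0.005,"z":-0.1,"wx":0,"wy":0,"wz":0}
  ]
}}

```text
t: 27.9
eef_pos: [0.5947, 0.2239, 0.1946]
tool_rot: [-0.0, 0.602, 0.799, -0.001]
contact_force: [-0.2, -0.8, -3.0]
gripper_width: 0.23
```

```bash
cat > l.py <<'E'
from h import *
F=[]
for i in range(4):
    p,r,s=pose(); F.append(s['contact_force']); k=cams.get_calibration('wrist'); im=snap('wrist','l')
print(s['t'],p,r.as_matrix()[:,2],np.mean(F,0),s['torque'])
for n in ('picker_seat','tube_rim','carrier_mid'):
    for d in finder.place_of('wrist',n)[:1]: print(n,d,atz('wrist',d['location'],{'tube_rim':.145,'carrier_mid':p[2]-.15,'picker_seat':p[2]-.1117}[n],k))
print(togo(p,down(16)))
E
python3 l.py
```

```text
28.05 [0.5944 0.2237 0.194 ] [-0.0019 -0.0015 -1.    ] [ 0.1668 -0.0791 -2.8229] [-0.0038 -0.0134  0.0198]
picker_seat {'location': [279.3, 201.6], 'confidence': 0.85} [0.5966 0.2257 0.0823]
carrier_mid {'location': [275.6, 192.1], 'confidence': 0.82} [0.5939 0.2228 0.044 ]
(array([-0.0001, -0.0005,  0.0003]), array([-0.0007,  0.0003,  0.0001]))
```

Call:
{"fn": "jog_arm", "kwargs": {
  "plan": [
    {"x":0,"y":0.001,"z":-0.06,"wx":0,"wy":0,"wz":0},
    {"x":0,"y":0.002,"z":-0.14,"wx":0,"wy":0,"wz":0},
    {"x":0,"y":0.002,"z":-0.23,"wx":0,"wy":0,"wz":0},
    {"x":0,"y":0.002,"z":-0.33,"wx":0,"wy":0,"wz":0},
    {"x":0,"y":0.002,"z":-0.43,"wx":0,"wy":0,"wz":0},
    {"x":0,"y":0.002,"z":-0.53,"wx":0,"wy":0,"wz":0},
    {"x":0,"y":0.002,"z":-0.63,"wx":0,"wy":0,"wz":0},
    {"x":0,"y":0.002,"z":-0.72,"wx":0,"wy":0,"wz":0},
    {"x":0,"y":0.002,"z":-0.79,"wx":0,"wy":0,"wz":0},
    {"x":0,"y":0.002,"z":-0.83,"wx":0,"wy":0,"wz":0},
    {"x":0,"y":0.002,"z":-0.83,"wx":0,"wy":0,"wz":0},
    {"x":0,"y":0.002,"z":-0.83,"wx":0,"wy":0,"wz":0}
  ]
}}

```text
t: 29.25
eef_pos: [0.5951, 0.2239, 0.3602]
tool_rot: [-0.0, 0.602, 0.799, -0.001]
contact_force: [-0.4, 0.7, -3.8]
gripper_width: 0.227
```

```bash
python3 l.py
python3 - <<'E'
from h import *
snap('scene','m_s')
for n in ('picker_seat','carrier_mid','tube_rim','picker_grip'): print(n,finder.place_of('scene',n)[:1])
print(togo([.4846,-.278,.36],down(16)))
E
```

```text
29.4 [0.5946 0.2238 0.3588] [-0.0038 -0.0024 -1.    ] [-0.2828  0.2409 -3.3627] [-0.0183 -0.0069  0.048 ]
picker_seat {'location': [278.2, 202.5], 'confidence': 0.85} [0.5959 0.2248 0.2471]
tube_rim {'location': [279.4, 177.6], 'confidence': 0.85} [0.5972 0.224  0.145 ]
carrier_mid {'location': [274.3, 191.9], 'confidence': 0.96} [0.5926 0.2227 0.2088]
(array([-0.0001, -0.0019,  0.003 ]), array([-0.0011,  0.0004,  0.0001]))
picker_seat [{'location': [266.0, 237.1], 'confidence': 0.36}]
carrier_mid [{'location': [363.6, 155.8], 'confidence': 0.62}]
tube_rim [{'location': [358.3, 175.6], 'confidence': 0.88}]
picker_grip [{'location': [367.3, 96.6], 'confidence': 0.56}]
(array([-2.2603, -1.2237,  0.0048]), array([-0.0007,  0.0003,  0.0001]))
```

Call:
{"fn": "jog_arm", "kwargs": {
  "plan": [
    {"x":-0.03,"y":-0.016,"z":0,"wx":0,"wy":0,"wz":0},
    {"x":-0.08,"y":-0.043,"z":0,"wx":0,"wy":0,"wz":0},
    {"x":-0.15,"y":-0.081,"z":0,"wx":0,"wy":0,"wz":0},
    {"x":-0.23,"y":-0.124,"z":0,"wx":0,"wy":0,"wz":0},
    {"x":-0.32,"y":-0.173,"z":0,"wx":0,"wy":0,"wz":0},
    {"x":-0.42,"y":-0.227,"z":0,"wx":0,"wy":0,"wz":0},
    {"x":-0.52,"y":-0.281,"z":0,"wx":0,"wy":0,"wz":0},
    {"x":-0.62,"y":-0.336,"z":0,"wx":0,"wy":0,"wz":0},
    {"x":-0.72,"y":-0.39,"z":0,"wx":0,"wy":0,"wz":0},
    {"x":-0.82,"y":-0.444,"z":0,"wx":0,"wy":0,"wz":0},
    {"x":-0.92,"y":-0.498,"z":0,"wx":0,"wy":0,"wz":0}
  ]
}}

```text
t: 30.77
eef_pos: [0.5489, 0.0162, 0.3607]
tool_rot: [-0.0, 0.603, 0.798, -0.001]
contact_force: [-0.5, 0.3, -3.2]
gripper_width: 0.226
```

Call:
{"fn": "jog_arm", "kwargs": {
  "plan": [
    {"x":-0.12,"y":-0.065,"z":0,"wx":0,"wy":0,"wz":0},
    {"x":-0.22,"y":-0.119,"z":0,"wx":0,"wy":0,"wz":0},
    {"x":-0.32,"y":-0.173,"z":0,"wx":0,"wy":0,"wz":0},
    {"x":-0.42,"y":-0.227,"z":0,"wx":0,"wy":0,"wz":0},
    {"x":-0.51,"y":-0.276,"z":0,"wx":0,"wy":0,"wz":0},
    {"x":-0.59,"y":-0.32,"z":0,"wx":0,"wy":0,"wz":0},
    {"x":-0.66,"y":-0.357,"z":0,"wx":0,"wy":0,"wz":0},
    {"x":-0.72,"y":-0.39,"z":0,"wx":0,"wy":0,"wz":0},
    {"x":-0.77,"y":-0.417,"z":0,"wx":0,"wy":0,"wz":0},
    {"x":-0.81,"y":-0.438,"z":0,"wx":0,"wy":0,"wz":0}
  ]
}}

```text
t: 31.6
eef_pos: [0.5075, -0.1661, 0.3613]
tool_rot: [-0.0, 0.604, 0.797, -0.001]
contact_force: [0.6, -1.1, -2.3]
gripper_width: 0.226
```

Run:
```python
from h import *
p,r,s=pose(); print(s['t'],p,s['contact_force'])
print(togo([.4846,-.278,.36],down(16)),togo([.4846,-.278,.219],down(16)))
# fork yaw/centre from clean top view h_top
f=lambda x,y:((x-400)/3.333+320-.35,y/3.333+170-.35)
P=[atz('top',f(*a),.18)[:2] for a in [(535,150),(600,265),(600,120),(655,235)]]
for a,b in ((0,1),(2,3)): v=P[a]-P[b]; print(np.degrees(np.arctan2(v[1],v[0])),np.linalg.norm(v))
print(P,(P[1]+P[3])/2)
```

```text
31.6 [ 0.5075 -0.1661  0.3613] [ 0.6345 -1.1185 -2.291 ]
(array([-0.5075, -0.2615,  0.0076]), array([-0.0005,  0.0004, -0.0016])) (array([-0.5068, -0.2605,  0.7126]), array([-0.0005,  0.0004, -0.0016]))
29.726645008063297 0.0901630159560275
25.565967720321265 0.08718900477106797
[array([ 0.6035, -0.1891]), array([ 0.5252, -0.2338]), array([ 0.6251, -0.2338]), array([ 0.5464, -0.2715])] [ 0.5358 -0.2526]
```

Call:
{"fn": "jog_arm", "kwargs": {
  "plan": [
    {"x":-0.08,"y":-0.041,"z":0,"wx":0,"wy":0,"wz":0},
    {"x":-0.17,"y":-0.088,"z":0,"wx":0,"wy":0,"wz":0},
    {"x":-0.27,"y":-0.139,"z":0.02,"wx":0,"wy":0,"wz":0},
    {"x":-0.37,"y":-0.191,"z":0.08,"wx":0,"wy":0,"wz":0},
    {"x":-0.44,"y":-0.227,"z":0.17,"wx":0,"wy":0,"wz":0},
    {"x":-0.49,"y":-0.252,"z":0.28,"wx":0,"wy":0,"wz":0},
    {"x":-0.507,"y":-0.261,"z":0.4,"wx":0,"wy":0,"wz":-0.0016},
    {"x":-0.507,"y":-0.261,"z":0.52,"wx":0,"wy":0,"wz":-0.0016},
    {"x":-0.507,"y":-0.261,"z":0.62,"wx":0,"wy":0,"wz":-0.0016},
    {"x":-0.507,"y":-0.261,"z":0.69,"wx":0,"wy":0,"wz":-0.0016},
    {"x":-0.507,"y":-0.261,"z":0.713,"wx":0,"wy":0,"wz":-0.0016},
    {"x":-0.507,"y":-0.261,"z":0.713,"wx":0,"wy":0,"wz":-0.0016}
  ]
}}

```text
t: 32.6
eef_pos: [0.4837, -0.2778, 0.218]
tool_rot: [-0.001, 0.602, 0.799, -0.001]
contact_force: [0.3, -0.7, -3.3]
gripper_width: 0.228
```

Run:
```python
from h import *
F=[]
for i in range(3):
    p,r,s=pose(); F.append(s['contact_force']); k=cams.get_calibration('wrist'); im=snap('wrist','n')
print(s['t'],p,r.as_matrix()[:,2],np.mean(F,0),np.abs(s['joint_vel']).max())
for n,dz in (('picker_grip',.0153),('picker_collar',-.0257),('picker_seat',-.1117),('fork',0)):
    for d in finder.place_of('wrist',n)[:1]: print(n,d,atz('wrist',d['location'],p[2]+dz if n!='fork' else .18,k))
p,r,s=pose()
t=np.radians(28.5); print(p,togo(np.array([.5605,-.237,.2185])-.076*np.array([np.cos(t),np.sin(t),0]),down(16)),togo([.5605,-.237,.2185],down(16)))
```

```text
32.7 [ 0.4849 -0.2785  0.2198] [ 0.0001 -0.002  -1.    ] [ 0.2698 -0.4622 -3.0476] 0.011324495921858878
picker_grip {'location': [278.1, 285.2], 'confidence': 0.78} [ 0.4868 -0.2787  0.2351]
picker_collar {'location': [278.1, 245.1], 'confidence': 0.88} [ 0.4864 -0.2771  0.1941]
picker_seat {'location': [276.1, 202.6], 'confidence': 0.84} [ 0.485  -0.2781  0.1081]
fork {'location': [413.4, 207.2], 'confidence': 0.62} [ 0.5625 -0.2367  0.18  ]
[ 0.485  -0.2782  0.2198] (array([0.0119, 0.0486, 0.0066]), array([-0.    ,  0.0006,  0.0001])) (array([0.0941, 0.4196, 0.0064]), array([-0.    ,  0.0006,  0.0001]))
```

Call:
{"fn": "jog_arm", "kwargs": {
  "plan": [
    {"x":0.006,"y":0.025,"z":0,"wx":0,"wy":0,"wz":0},
    {"x":0.016,"y":0.07,"z":0,"wx":0,"wy":0,"wz":0},
    {"x":0.029,"y":0.13,"z":0,"wx":0,"wy":0,"wz":0},
    {"x":0.044,"y":0.195,"z":0,"wx":0,"wy":0,"wz":0},
    {"x":0.058,"y":0.26,"z":0,"wx":0,"wy":0,"wz":0},
    {"x":0.072,"y":0.32,"z":0,"wx":0,"wy":0,"wz":0},
    {"x":0.083,"y":0.37,"z":0,"wx":0,"wy":0,"wz":0},
    {"x":0.09,"y":0.402,"z":0,"wx":0,"wy":0,"wz":0},
    {"x":0.094,"y":0.42,"z":0,"wx":0,"wy":0,"wz":0},
    {"x":0.094,"y":0.42,"z":0,"wx":0,"wy":0,"wz":0},
    {"x":0.094,"y":0.42,"z":0,"wx":0,"wy":0,"wz":0},
    {"x":0.094,"y":0.42,"z":0,"wx":0,"wy":0,"wz":0}
  ]
}}

```text
t: 33.95
eef_pos: [0.5599, -0.2377, 0.2198]
tool_rot: [0.001, 0.602, 0.798, -0.001]
contact_force: [-0.6, -0.8, -2.4]
gripper_width: 0.224
```

Run:
```python
from h import *
F=[];T=[]
for i in range(3):
    p,r,s=pose(); F.append(s['contact_force']); T.append(s['torque']); k=cams.get_calibration('wrist'); im=snap('wrist','o')
print(s['t'],p,r.as_matrix()[:,2],np.mean(F,0),np.mean(T,0))
for n,z in (('picker_collar',p[2]-.0257),('picker_seat',p[2]-.1117),('fork',.18)):
    for d in finder.place_of('wrist',n)[:1]: print(n,d,atz('wrist',d['location'],z,k))
```

```text
34.05 [ 0.56   -0.2376  0.2199] [ 0.0004 -0.002  -1.    ] [-0.3175 -0.6518 -2.4591] [-0.0367  0.0312 -0.0073]
picker_collar {'location': [279.2, 246.1], 'confidence': 0.56} [ 0.5622 -0.2367  0.1942]
picker_seat {'location': [278.0, 202.8], 'confidence': 0.63} [ 0.5617 -0.2369  0.1082]
fork {'location': [278.6, 238.0], 'confidence': 0.66} [ 0.5622 -0.2377  0.18  ]
```

Call:
{"fn": "jog_arm", "kwargs": {
  "plan": [
    {"x":0,"y":0,"z":0.015,"wx":0,"wy":0,"wz":0},
    {"x":0,"y":0,"z":0.03,"wx":0,"wy":0,"wz":0},
    {"x":0,"y":0,"z":0.045,"wx":0,"wy":0,"wz":0},
    {"x":0,"y":0,"z":0.056,"wx":0,"wy":0,"wz":0},
    {"x":0,"y":0,"z":0.062,"wx":0,"wy":0,"wz":0},
    {"x":0,"y":0,"z":0.062,"wx":0,"wy":0,"wz":0},
    {"x":0,"y":0,"z":0.062,"wx":0,"wy":0,"wz":0}
  ]
}}

```text
t: 34.83
eef_pos: [0.5603, -0.2372, 0.2074]
tool_rot: [0.001, 0.602, 0.799, -0.001]
contact_force: [-0.7, 0.7, -2.6]
gripper_width: 0.227
```

Call:
{"fn": "jog_arm", "kwargs": {
  "plan": [
    {"x":0,"y":0,"z":0.003,"wx":0,"wy":0,"wz":0},
    {"x":0,"y":0,"z":0.006,"wx":0,"wy":0,"wz":0},
    {"x":0,"y":0,"z":0.006,"wx":0,"wy":0,"wz":0},
    {"x":0,"y":0,"z":0.006,"wx":0,"wy":0,"wz":0}
  ]
}}

```text
t: 35.17
eef_pos: [0.5604, -0.2372, 0.2062]
tool_rot: [0.001, 0.602, 0.799, -0.001]
contact_force: [-0.6, 0.6, -2.3]
gripper_width: 0.225
```

Call:
{"fn": "jog_arm", "kwargs": {
  "plan": [
    {"x":0,"y":0,"z":0.002,"wx":0,"wy":0,"wz":0},
    {"x":0,"y":0,"z":0.004,"wx":0,"wy":0,"wz":0},
    {"x":0,"y":0,"z":0.004,"wx":0,"wy":0,"wz":0},
    {"x":0,"y":0,"z":0.004,"wx":0,"wy":0,"wz":0}
  ]
}}

```text
t: 35.5
eef_pos: [0.5605, -0.2373, 0.2058]
tool_rot: [0.001, 0.602, 0.799, -0.001]
contact_force: [-0.6, 0.2, 1.4]
gripper_width: 0.226
```

Call:
{"fn": "jog_arm", "kwargs": {
  "plan": [
    {"x":0,"y":0,"z":0,"wx":0,"wy":0,"wz":0},
    {"x":0,"y":0,"z":0,"wx":0,"wy":0,"wz":0},
    {"x":0,"y":0,"z":0,"wx":0,"wy":0,"wz":0},
    {"x":0,"y":0,"z":0,"wx":0,"wy":0,"wz":0},
    {"x":0,"y":0,"z":0,"wx":0,"wy":0,"wz":0},
    {"x":0,"y":0,"z":0,"wx":0,"wy":0,"wz":0},
    {"x":0,"y":0,"z":0,"wx":0,"wy":0,"wz":0},
    {"x":0,"y":0,"z":0,"wx":0,"wy":0,"wz":0},
    {"x":0,"y":0,"z":0,"wx":0,"wy":0,"wz":0},
    {"x":0,"y":0,"z":0,"wx":0,"wy":0,"wz":0}
  ],
  "hand": 1
}}

```text
t: 36.33
eef_pos: [0.5605, -0.2373, 0.2058]
tool_rot: [0.001, 0.602, 0.799, -0.0]
contact_force: [-0.1, 0.1, -0.7]
gripper_width: 0.999
```

Call:
{"fn": "jog_arm", "kwargs": {
  "plan": [
    {"x":0,"y":0,"z":-0.03,"wx":0,"wy":0,"wz":0},
    {"x":0,"y":0,"z":-0.1,"wx":0,"wy":0,"wz":0},
    {"x":0,"y":0,"z":-0.2,"wx":0,"wy":0,"wz":0},
    {"x":0,"y":0,"z":-0.32,"wx":0,"wy":0,"wz":0},
    {"x":0,"y":0,"z":-0.45,"wx":0,"wy":0,"wz":0},
    {"x":0,"y":0,"z":-0.57,"wx":0,"wy":0,"wz":0},
    {"x":0,"y":0,"z":-0.65,"wx":0,"wy":0,"wz":0},
    {"x":0,"y":0,"z":-0.68,"wx":0,"wy":0,"wz":0},
    {"x":0,"y":0,"z":-0.68,"wx":0,"wy":0,"wz":0},
    {"x":0,"y":0,"z":-0.68,"wx":0,"wy":0,"wz":0}
  ]
}}

```text
t: 37.17
eef_pos: [0.5601, -0.2369, 0.3412]
tool_rot: [0.001, 0.602, 0.799, -0.001]
contact_force: [0.0, 0.2, -1.0]
gripper_width: 1.0
```

Run:
```python
from h import *
p,r,s=pose(); print(s['t'],p,s['contact_force'],s['gripper_width'])
ob={}
for c in ('scene','top','wrist'):
    k=cams.get_calibration(c); snap(c,'p_'+c)
    for n in ('picker_grip','picker_collar','picker_seat','carrier_mid','fork','tube_rim','crucible','stopper','beaker','reagent','amber','dish','spatula'):
        if c=='wrist' and n in ('crucible','stopper','beaker','reagent','amber','dish','spatula','tube_rim'): continue
        d=finder.place_of(c,n)
        if d and d[0]['confidence']>.3: ob.setdefault(n,[]).append(ray(c,d[0]['location'],k))
for n,v in ob.items():
    if len(v)>1: print(n,*tri(v))
f=lambda x,s:np.clip(cv2.resize(x,s,interpolation=2).astype(float)*1.5,0,255).astype('uint8')
a=cv2.imread('pics/p_scene.png')[200:330,150:290]; b=cv2.imread('pics/p_wrist.png')[80:290,180:390]
cv2.imwrite('pics/p.png',np.hstack([f(a,(430,400)),f(b,(370,400))]))
```

```text
37.1667 [ 0.5601 -0.2369  0.3412] [ 0.017   0.2442 -1.0276] 0.9995383048558434
picker_grip [ 0.5605 -0.2389  0.2142] [np.float64(0.3), np.float64(1.4), np.float64(1.6)]
picker_collar [ 0.5598 -0.2354  0.1881] [np.float64(0.2), np.float64(3.2), np.float64(3.1)]
picker_seat [ 0.5608 -0.2388  0.0949] [np.float64(0.5), np.float64(4.7), np.float64(5.2)]
fork [ 0.5627 -0.2425  0.1722] [np.float64(2.0), np.float64(1.4), np.float64(2.1)]
tube_rim [0.5892 0.0385 0.2734] [np.float64(106.5), np.float64(106.5)]
crucible [ 0.4912 -0.0141  0.0091] [np.float64(0.7), np.float64(0.7)]
stopper [0.579  0.0138 0.0021] [np.float64(0.4), np.float64(0.4)]
beaker [ 0.729   0.0077 -0.012 ] [np.float64(3.3), np.float64(3.3)]
amber [ 0.6089  0.4108 -0.0108] [np.float64(4.8), np.float64(4.8)]
dish [0.4862 0.4026 0.0022] [np.float64(3.5), np.float64(3.5)]
spatula [ 0.4337 -0.3962  0.0067] [np.float64(0.4), np.float64(0.4)]
carrier_mid [ 0.5626 -0.2384  0.0256] [np.float64(6.1), np.float64(6.1)]
```

View pics/p.png

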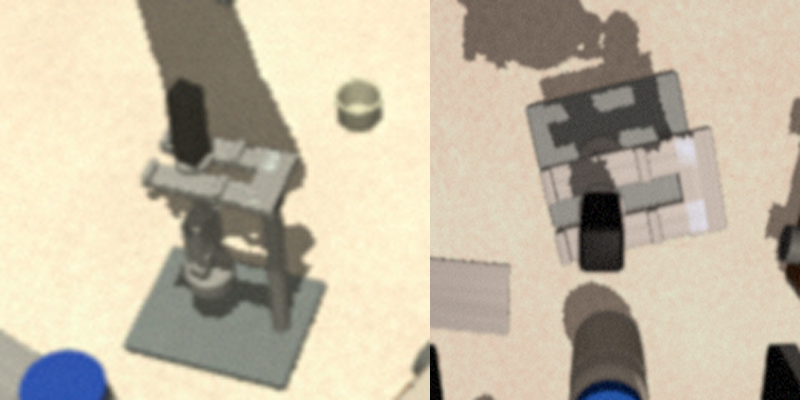

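Picture 12: the picker stands upright on the fork, its handle at (188,120). The carrier hangs in the jaws at about (210,280), clear of the base plate, and the fingers are well clear.

```bash
python3 -c "
from station import bot
print(bot.hand_in())"
```

```text
the job is handed in; nothing more can be done
None
```

The job is done and handed in at about 38–39 s of the 61 s. The picker is back on the fork with the carrier clicked into its jaws, and the gripper is open and well clear.

- **Click:** The pressing force rose to about 5 N and fell away as the jaws clicked. It climbed again at the hub, where I stopped at about 12 N net, inside the 11–14 N home range. At that moment there was about 3 N of sideways force at the wrist, which was gone once the carrier was lifted.
- **Extraction:** After the lift, the tool read about 1.0–1.4 N heavier than the picker alone, which fits the 0.12 kg carrier. The sideways force was about zero at the one reading taken inside the tube, so I saw no sign of leaning on the glass.
- **Hang-up:** The collar took the weight at the same height as before pick-up (TCP z 0.2058 against 0.2057 m). The last picture shows the picker upright on the fork and the carrier hanging clear of the stand's base plate.
- **Bystanders:** Most were re-measured within about 1 cm of where they started, which is the detection noise. The worst was the amber bottle, at about 17 mm with most of that in height. The reagent jar was not re-measured; I only saw it in the pictures.
- **Checks that disagreed:**
  - The final tube-rim fix was a false detection, with rays missing each other by 106 mm.
  - The carrier's final height came out at 26 mm against 60 mm or more expected, with rays 6 mm apart. I judged it by the picture instead.

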